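# Grease the feed slide, load the clips and close the pot

## Task

Get the press's feed slide ready: dip the bristles of the grease brush well down into the open pot and dab them on the brass runner nearer to you, dip again and dab the far runner, keeping the brush upright, and hang the brush back in its stand. Then lay every black clip flat and lengthways on the slide, centred across both runners between the end stops and not on top of one another, and put the cover on the pot so that it sits seated and level. Leave the gauge block and the punch where they are, and do not tip the pot over.

Things in the scene. Friction and masses are not known exactly. Their poses are not given: they have to be found in the camera images.
- feed_slide: Fixed grey feed slide (a tall press stands close behind it, mind the arm): base plate 76 x 262 x 8 mm with two brass runner strips on it and a small dark steel stop (20 mm high over the bench) across each end. Origin: underside centre, on the bench. y runs along the runners, x across them (away from the robot), z up. Runner tops are 12 mm above the origin; 248 mm free between the stops.
- runner_near: Brass runner strip of the slide nearer to the robot, 22 mm wide (x), 246 mm long (y), fixed. Origin: centre of its top face; axes as the slide's. It lies 19 mm to the robot's side of the slide's middle line.
- runner_far: The other, equal brass runner strip, farther from the robot. Origin: centre of its top face; axes as the slide's. There is a 16 mm gap between the two runners.
- brush_stand: Fixed brush stand: blue base 76 x 76 x 8 mm, four pillars and an aluminium plate 72 x 72 mm whose top is 70 mm above the origin, with an upright 31 mm hole in its middle. Origin: underside centre, on the bench; z up. The brush hangs in the hole by its collar; then the brush_grip point is 106 mm above this origin.
- brush_grip (a point): Grease brush, upright, 120 mm long, 0.13 kg, bristles down. Orange round handle 22 mm in diameter, 60 mm tall, above a black collar (46 mm diameter, 6 mm thick); below it a steel ferrule of 19 mm diameter and the bristle head. This point: on the axis at mid-handle, 30 mm below the top, 30 mm above the collar's top, 90 mm above the bristle tip. z up along the brush.
- brush_head: The straw-coloured bristle head of the brush, 17 mm in diameter, 26 mm long. Origin: the centre of its lower end, the bristle tip. z up along the brush. It is springy: it yields up to 10 mm into the ferrule at about 0.4 N per mm.
- pot: Loose open aluminium grease pot, upright, 64 mm outside diameter, 56 mm inside diameter, 50 mm high, floor 5 mm thick, 0.5 kg. Origin: underside centre; z up; the rim is 50 mm above it.
- cover_grip (a point): Loose pot cover, right way up, 0.12 kg: green disc 72 mm across, 5 mm thick; on it a black round knob 22 mm in diameter, 27 mm tall; under it a grey spigot 46 mm in diameter, 8 mm deep, that drops inside the pot's rim with 5 mm play each side. This point: centre of the knob, 14 mm above the disc's top, 27 mm above the spigot's foot; seated, it is 69 mm above the pot's origin.
- gauge: Bystander: steel gauge block 22 x 56 x 12 mm lying on the bench. Origin: underside centre.
- punch: Bystander: dark steel punch, 16 mm in diameter, 53 mm tall, standing on the bench. Origin: underside centre.
- clip_a_mid (a point): Black moulded clip, 46 mm (its x) x 67 mm (its y) x 28 mm tall, 26 g, lying on the bench in front of the slide (one to three of these alike clips are present). This point: its centre, half-way up (14 mm above its underside). Can be gripped across the 46 mm width. Its two long ways round are equal.
- clip_b_mid (a point): Black moulded clip, 46 mm (its x) x 67 mm (its y) x 28 mm tall, 26 g, lying on the bench in front of the slide (one to three of these alike clips are present). This point: its centre, half-way up (14 mm above its underside). Can be gripped across the 46 mm width. Its two long ways round are equal.
- clip_c_mid (a point): Black moulded clip, 46 mm (its x) x 67 mm (its y) x 28 mm tall, 26 g, lying on the bench in front of the slide (one to three of these alike clips are present). This point: its centre, half-way up (14 mm above its underside). Can be gripped across the 46 mm width. Its two long ways round are equal.
Not all that is in view belongs to the job. What is shaped like the part that bears cover_grip but red is not meant.

How it is judged:
By the outcome, as a careful person would: the job done as asked, in the order asked, and still so for the second after the job is handed in, with the robot touching nothing.
Of clip_a, clip_b, clip_c only 1 to 3 are there at a start; the rules pass over those that are not, and their reading is None.
At some moment in a run one of clip_a, clip_b, clip_c may be knocked a few centimetres aside while the robot is not near it.
It also fails if it takes over 210 s, if anything falls off the work surface, if the arm or the gripper's body presses on something with over 40 N, if the wrist force passes 120 N, or if a joint passes its speed limit or range.

## Robot

A 6-joint arm with a two-finger parallel gripper is mounted at the origin on a cart in front of the work surface, level with it; the furniture and walls round the work are solid. World frame = base frame: x ahead of the robot, y to its left, z up, the work surface at z = 0. Lengths are in mm, angles in rad, forces in N, time in s.
With the tool pointing down it reaches from about 350 to 725 mm from the base axis. Payload 6 kg.
Tool frame: the origin (TCP) lies at the very end of the fingers, on their centre line; the grasp point (between the pads) lies 19 mm behind it; z points along the fingers, y is the line along which they close (so a half turn about z gives the same grasp; the last joint's range is limited). The gripper opens to 85 mm and grips with 20 to 120 N. Pads are 22 mm wide; open, the fingers measure 114 mm over their backs; the gripper's body (76 mm by 85 mm) begins 54 mm behind the grasp point. The pads swing forward as they close: fully open they stand 13 mm farther back than shut.
Start: joints at [-0.889, 0.04, 0.085, 0, -1.615, -0.334], TCP at [204.506, -564.049, 231.261] pointing down, gripper open.
Joint ranges: [-2.56, 2.56], [-1.29, 2.01], [-1.08, 1.49], [-3.29, 1.98], [-2.81, -0.18], [-2.99, 2.99]. Speed limits (rad/s): [2.57, 2.57, 3.01, 3.14, 3.14, 3.14].

## Interface

Orientations are given as [roll, pitch, yaw] about the fixed x, y, z axes, in that order (R = Rz(yaw) Ry(pitch) Rx(roll)).
In Python, from plant import r gives the robot as it stands.
- The arm moves only by the shell command python3 -m crank 'ROWS'. ROWS is JSON, a list that holds one entry, the list of rows, each a list of 5 numbers: the shift along the world's x, y, z in mm, then the turn about the world's z in degrees, then the opening in per cent of the stroke, from 0 (shut) to 100 (fully open). In form: [[[x, y, z, turn, grip], ...]]. A call has 1 to 12 rows; each row is the pose to reach, as a shift and turn from the pose commanded when the call began; what a row does not reach only later rows make up. A row lasts 1/10 s, in which the tool goes at most 50 mm and 8.59 degrees, less where a joint would pass 70% of its speed; a pose out of reach is approached as far as the arm can. A call with a gripper value outside its range is refused whole. The fingers move at their own pace and stop on an object; the grip force is fixed at half the most. Time passes only in rows, so rows that repeat a pose let the fingers close. It gives the time, the measured TCP pose, the force, the opening and the grip force at its end, in the units of the state.
- r.get_state(): the state, without advancing time (a new reading comes with each control period).
- r.camera(name): name is "side" or "top"; returns a dict with "img" (420x560x3 uint8, red, green, blue), "range_z" (420x560 float32, mm along the optical axis (not along the pixel's ray), 0 where there is no reading), "mtx" (3x3 intrinsics, pixels), "dist" ([k1, k2, p1, p2, k3] as OpenCV has them; the pictures are not rectified), "origin" and "orientation" of the camera in the world. Camera axes: x right, y up, looking along -z (the intrinsics and any distortion apply to the point x, -y, -z); pixel columns grow to the right and rows downward; lengths in mm; the calibration is good to about 2 mm. A picture is of the moment at which its call begins.
- r.sign_off(): hands the job in; it is judged then, once.
The state is a dict: "clock": time; "joint_positions": joint angles; "dq": joint speeds; "joint_efforts": joint torques, N m; "tool_pos": TCP position; "tcp_rot": TCP orientation; "wrist_force": force on the tool from outside, world axes, zero at the start; "wrist_torque": the same for the moment, N m; "opening": finger opening in mm; "gripper_force": force on a finger pad.
Only numpy, scipy, OpenCV 4.12 (cv2) and the standard library are available. Lean on these libraries where they do the work, as an engineer would, in place of code of your own. Each camera call takes 0.05 s, during which the arm holds its last target. There are 200 camera calls.

## Working session

There is one attempt and no reset: what is moved stays moved. The work goes in short steps, Python scripts to look and compute and a shell command to move; the robot and the scene stay as the last step left them, time stands still between calls to the robot, and variables do not carry over. Pictures are saved under pics/ and viewed, at most 14 in all, crops included, and the job is handed in when it is done.

```bash
mkdir -p pics; cat > h.py <<'E'
import numpy as np, cv2
from scipy.spatial.transform import Rotation as R
from plant import r
def cam(name,png=None):
    c=r.camera(name)
    if png: cv2.imwrite('pics/'+png,cv2.cvtColor(c['img'],cv2.COLOR_RGB2BGR))
    return c
def cloud(c):
    h,w=c['range_z'].shape
    u,v=np.meshgrid(np.arange(w),np.arange(h))
    p=cv2.undistortPoints(np.stack([u,v],-1).reshape(-1,1,2).astype(np.float64),np.array(c['mtx']),np.array(c['dist'])).reshape(h,w,2)
    z=c['range_z'].astype(float)
    P=np.stack([p[...,0]*z,-p[...,1]*z,-z],-1)
    o=np.array(c['orientation'])
    Rm=o if o.shape==(3,3) else R.from_euler('xyz',o).as_matrix()
    W=P@Rm.T+np.array(c['origin']); W[z==0]=np.nan
    return W
E
python3 - <<'E'
from h import *
for n in('top','side'):
    c=cam(n,n+'0.png'); W=cloud(c); np.savez('/tmp/'+n,W=W,img=c['img']); print(n,c['origin'],c['orientation'],c['mtx'],c['dist'])
print(r.get_state())
E
```

```text
top [ 360.18967273   51.11034801 1762.7145155 ] [ 0.06718898 -0.01280684 -1.56125319] [[512.27007351   0.         282.11450735]
 [  0.         512.27007351 209.26824151]
 [  0.           0.           1.        ]] [-0.02843494  0.          0.          0.          0.        ]
side [ 60.77385282 921.12288064 500.02194773] [ 1.18817010e+00  4.64110943e-05 -2.69231878e+00] [[434.42757238   0.         280.69674624]
 [  0.         434.42757238 204.66527338]
 [  0.           0.           1.        ]] [-0.03967601  0.          0.          0.          0.        ]
{'clock': 0.1, 'joint_positions': array([-8.89318662e-01,  4.07796647e-02,  8.38832308e-02, -3.94952177e-04,
       -1.61546251e+00, -3.33715730e-01]), 'dq': array([-1.57784158e-03, -1.52618523e-03,  2.72127687e-03,  1.65928902e-03,
       -8.99252607e-05,  4.30503579e-04]), 'joint_efforts': array([-4.51596425e-03, -3.69346941e+01,  3.48283303e+01,  6.95175156e+00,
       -4.58124225e-03, -8.10394823e-06]), 'tool_pos': array([ 204.45384501, -563.78384252,  230.3503948 ]), 'tcp_rot': array([ 3.13998700e+00, -1.39027478e-04, -2.79381328e+00]), 'wrist_force': array([ 0.38333734, -0.3691093 ,  0.4860929 ]), 'wrist_torque': array([-0.00528224, -0.00390306,  0.00943389]), 'gripper_force': 0.0, 'opening': 85.56059393938428}
```

View pics/top0.png

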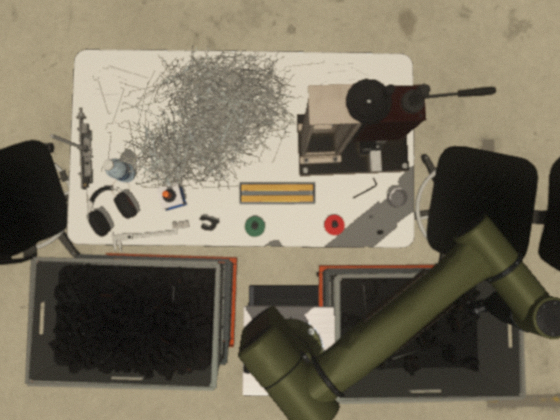

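View pics/side0.png

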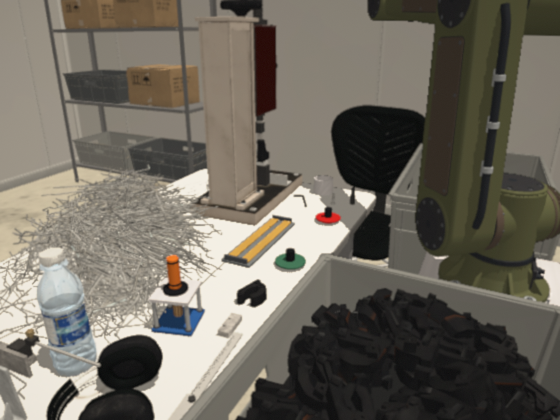

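Top view: brush stand (173,196), clip (209,222), green cover (255,226), red decoy cover (334,224), slide (277,193), pot probably (397,195), punch probably (380,232), gauge near (180,225). Enlarging to confirm.

```bash
python3 - <<'E'
from h import *
a=cv2.imread('pics/top0.png')[170:260,140:420]; b=cv2.imread('pics/side0.png')[160:340,140:380]
cv2.imwrite('pics/crop.png',np.vstack([cv2.resize(a,(784,252),interpolation=2),cv2.resize(b,(784,340),interpolation=2)[:340]]))
d=np.load('/tmp/top.npz');W=d['W']
for n,(u,v) in dict(brush=(169,195),clip=(206,222),cover=(255,226),red=(334,224),sl=(277,184),sl2=(277,199),pot=(397,195),punch=(380,232),gauge=(180,225),L=(241,193),Rr=(313,193)).items(): print(n,W[v,u].round(0))
E
```

```text
brush [513. 394. 125.]
clip [432. 291.   1.]
cover [419. 121.  38.]
red [ 428. -145.   39.]
sl [566.  48.   6.]
sl2 [513.  48.  15.]
pot [ 533. -368.    3.]
punch [ 403. -300.   42.]
gauge [421. 379.   8.]
L [531. 171.  25.]
Rr [536. -76.  10.]
```

View pics/crop.png

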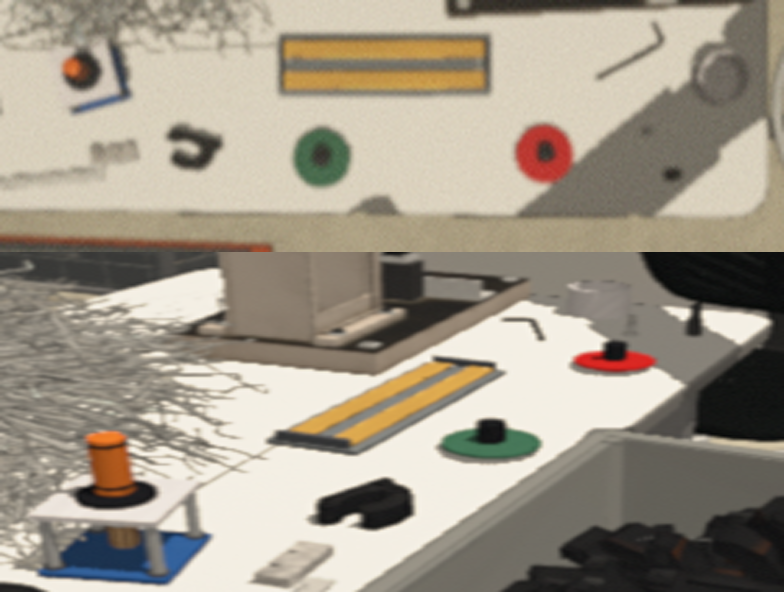

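Green cover at top (255,226) is the one meant (red at (334,224) is the decoy); one black clip (209,222); pot is the round can at (397,195); punch the dark upright at (380,232). Now fitting positions.

```bash
cat > m.py <<'E'
from h import *
def reg(W,img,xr,yr,zr,f=None):
    m=(W[...,0]>xr[0])&(W[...,0]<xr[1])&(W[...,1]>yr[0])&(W[...,1]<yr[1])&(W[...,2]>zr[0])&(W[...,2]<zr[1])
    if f: 
        hsv=cv2.cvtColor(img,cv2.COLOR_RGB2HSV); m&=f(hsv[...,0].astype(int),hsv[...,1].astype(int),hsv[...,2].astype(int))
    return m
def rep(n,P):
    if len(P)<4: print(n,len(P));return
    q=P[:,:2].astype(np.float32); (cx,cy),s,a=cv2.minAreaRect(q); (ex,ey),rad=cv2.minEnclosingCircle(q)
    print(n,len(P),'mean',P.mean(0).round(1),'zmed',np.median(P[:,2]).round(1),'rect',np.round([cx,cy,*s,a],1),'circ',np.round([ex,ey,rad],1))
E
python3 - <<'E'
from m import *
for n in('top','side'):
    d=np.load(f'/tmp/{n}.npz');W,I=d['W'],d['img'];print(n)
    g=lambda nm,*a:rep(nm,W[reg(W,I,*a)])
    yel=lambda h,s,v:(h>12)&(h<30)&(s>90)
    g('runner',(480,600),(-120,220),(-10,40),yel)
    g('orange',(450,570),(330,450),(85,160),lambda h,s,v:(h<16)&(s>150))
    g('greendisc',(350,480),(60,180),(-10,40),lambda h,s,v:(h>55)&(h<85)&(s>80))
    g('knob',(350,480),(60,180),(20,60),lambda h,s,v:(v<60))
    g('clip',(380,500),(230,350),(-10,50),lambda h,s,v:(v<70))
    g('potrim',(480,600),(-420,-310),(38,65))
    g('potall',(480,600),(-420,-310),(12,65))
    g('punch',(370,440),(-340,-270),(20,70))
    g('gauge',(380,460),(340,430),(5,25))
    g('blue',(420,600),(330,470),(-5,25),lambda h,s,v:(h>100)&(h<125)&(s>120))
    g('press',(560,800),(-200,60),(30,600))
    g('plate',(440,600),(330,450),(60,78),lambda h,s,v:(s<60))
E
```

```text
top
runner 1013 mean [535.7  48.3  11.2] zmed 11.1 rect [5.362e+02 4.740e+01 6.090e+01 2.483e+02 5.000e-01] circ [534.7  47.2 127.2]
orange 36 mean [515.  402.6 132.7] zmed 133.1 rect [515.5 402.5  17.5  18.4  46.8] circ [515.1 402.6  10.1]
greendisc 47 mean [414.7 126.7  12.7] zmed 12.8 rect [419.3 124.5  49.6  54.6  84.8] circ [419.9 123.1  28.6]
knob 11 mean [423.7 122.2  36.6] zmed 36.6 rect [424.2 122.7  10.4  10.   89.6] circ [423.1 122.3   6.2]
clip 73 mean [428.1 274.9  25.7] zmed 25.9 rect [427.  281.3  55.8  36.9  77.1] circ [435.1 279.2  28.4]
potrim 92 mean [ 520.6 -360.3   47.8] zmed 47.9 rect [ 521.1 -359.5   63.3   62.6   24.8] circ [ 520.5 -360.1   33. ]
potall 177 mean [ 521.1 -360.7   36. ] zmed 39.8 rect [ 521.2 -360.5   64.9   64.6   76.7] circ [ 518.4 -355.3   37.7]
punch 18 mean [ 402.4 -302.    37.3] zmed 35.0 rect [ 403.2 -302.    13.6    9.4    0.8] circ [ 403.2 -304.     7.3]
gauge 168 mean [416.9 384.6  10.1] zmed 9.1 rect [421.  383.6  87.1  73.8  87.4] circ [420.9 385.1  55.3]
blue 0
press 6246 mean [ 689.8 -109.8  336.1] zmed 472.8 rect [ 6.973e+02 -7.18
[... 800 characters left out ...]
 80.3] circ [ 523.3 -362.1   37.3]
potall 301 mean [ 519.9 -350.5   35.1] zmed 37.2 rect [ 521.9 -359.9   67.9   65.    80.3] circ [ 527.  -359.6   38. ]
punch 48 mean [ 405.1 -298.9   37.4] zmed 36.8 rect [ 405.9 -299.2   14.4   13.7   52.8] circ [ 406.7 -300.2    8.8]
gauge 336 mean [421.  386.1  10.3] zmed 11.2 rect [416.3 392.4  38.8  83.8  12.6] circ [412.  391.4  43.7]
blue 674 mean [513.  417.2   7.6] zmed 7.6 rect [516.3 408.9  74.2  72.4  16.7] circ [515.7 411.2  48.7]
press 11473 mean [690.5 -81.8 296.3] zmed 308.6 rect [701.5 -72.6 207.1 251.1   2.9] circ [702.8 -72.1 159.4]
plate 1124 mean [525.9 414.4  70.2] zmed 69.8 rect [535.9 404.9  90.3 128.1  88.4] circ [536.1 398.4  71.4]
```

```bash
cat >> h.py <<'E'
def plane(c,uv,z):
    uv=np.array(uv,float).reshape(-1,1,2)
    p=cv2.undistortPoints(uv,np.array(c['mtx']),np.array(c['dist'])).reshape(-1,2)
    d=np.c_[p[:,0],-p[:,1],-np.ones(len(p))]
    Rm=R.from_euler('xyz',c['orientation']).as_matrix(); d=d@Rm.T; o=np.array(c['origin'])
    return (o+d*((z-o[2])/d[:,2])[:,None])[:,:2]
def blob(c,roi,f,z):
    u0,v0,u1,v1=roi; hsv=cv2.cvtColor(c['img'],cv2.COLOR_RGB2HSV).astype(int)[v0:v1,u0:u1]
    m=f(*np.moveaxis(hsv,-1,0)).astype(np.uint8)
    n,l,s,_=cv2.connectedComponentsWithStats(m); k=1+np.argmax(s[1:,4]); vv,uu=np.nonzero(l==k)
    return plane(c,np.c_[uu+u0,vv+v0],z)
E
python3 - <<'E'
from m import *
t=cam('top');s=cam('side')
def rp(n,P): 
    a=np.array(cv2.minAreaRect(P.astype(np.float32))[0]);(x,y),sz,an=cv2.minAreaRect(P.astype(np.float32));print(n,len(P),P.mean(0).round(1),np.round([x,y,*sz,an],1))
G=lambda h,s,v:(h>45)&(h<90)&(s>60)&(v>30)
Rd=lambda h,s,v:((h<8)|(h>172))&(s>150)
O=lambda h,s,v:(h<16)&(s>150)
D=lambda h,s,v:v<75
rp('green top',blob(t,(235,205,275,245),G,13)); rp('green side',blob(s,(265,245,315,275),G,13))
rp('orange top',blob(t,(160,185,180,205),O,136)); rp('orange side',blob(s,(160,250,185,262),O,136))
rp('clip top',blob(t,(195,210,225,235),D,20)); rp('clip side',blob(s,(230,275,275,310),D,14))
B=lambda h,s,v:(h>98)&(h<128)&(s>90)
rp('blue top',blob(t,(155,180,195,215),B,8)); rp('blue side',blob(s,(145,295,215,340),B,8))
Y=lambda h,s,v:(h>12)&(h<30)&(s>90)
rp('runner top',blob(t,(230,180,325,192),Y,12)); rp('runner2 top',blob(t,(230,194,325,210),Y,12))
rp('knob top',blob(t,(245,215,267,237),D,40))
a=cv2.cvtColor(t['img'],cv2.COLOR_RGB2BGR)[175:245,150:280]; b=cv2.cvtColor(s['img'],cv2.COLOR_RGB2BGR)[240:340,140:320]
cv2.imwrite('pics/crop2.png',np.vstack([cv2.resize(a,(540,290),interpolation=0),cv2.resize(b,(540,300),interpolation=0)]))
E
```

```text
green top 225 [420.  123.7] [419.9 123.6  61.5  58.    0.7]
green side 305 [417.4 133.1] [418.8 129.8  63.9  64.6  25.7]
orange top 35 [514.6 402.1] [514.7 401.6  18.2  17.9  45.9]
orange side 67 [514.3 410.6] [515.  410.2  17.   23.6  38.2]
clip top 85 [429.1 276.1] [428.  279.9  56.   38.   81.1]
clip side 493 [430.7 283.6] [433.8 281.4  54.5  92.7  26.4]
blue top 1 [489.5 380.2] [489.5 380.2   0.    0.    0. ]
blue side 718 [512.5 417.4] [515.7 411.6  74.9  74.2  17.4]
runner top 508 [554.7  48.3] [554.7  48.   20.7 247.4   0.6]
runner2 top 509 [516.8  48.2] [516.8  47.6  20.7 247.1   0.6]
knob top 35 [422.1 122.6] [422.4 122.5  20.2  16.8   0.6]
```

View pics/crop2.png

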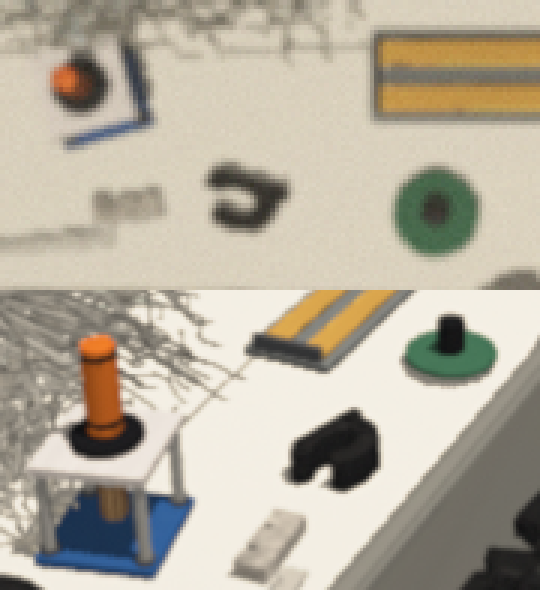

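Brush hangs in the stand, bristles down; all pieces are confirmed. Moving to above the brush.

```bash
python3 -m crank '[[[155,484,0,-20,100],[155,484,0,-20,100],[155,484,0,-20,100],[155,484,0,-20,100],[155,484,0,-20,100],[155,484,0,-20,100],[155,484,0,-20,100],[155,484,0,-20,100],[155,484,0,-20,100],[155,484,0,-20,100],[155,484,0,-20,100],[155,484,0,-20,100]]]'; python3 -m crank '[[[155,484,0,0,100],[155,484,0,0,100],[155,484,0,0,100],[155,484,0,0,100],[155,484,0,0,100],[155,484,0,0,100],[155,484,0,0,100],[155,484,0,0,100],[155,484,0,0,100],[155,484,0,0,100],[155,484,0,0,100],[155,484,0,0,100]]]'
```

```text
clock: 1.4
tool_pos: [359.8, -78.1, 231.0]
tcp_rot: [3.141, -0.0, -3.138]
wrist_force: [-0.1, -0.7, 0.7]
opening: 85.8
gripper_force: 0.0
clock: 2.6
tool_pos: [515.3, 403.9, 228.8]
tcp_rot: [-3.138, -0.002, 3.14]
wrist_force: [-0.2, -0.3, 0.5]
opening: 85.2
gripper_force: 0.0
```

```bash
python3 -m crank '[[[0,1,-50,0,100],[0,1,-100,0,100],[0,1,-143,0,100],[0,1,-143,0,100],[0,1,-143,0,100],[0,1,-143,0,100]]]'; python3 - <<'E'
from h import *
a=cam('top');b=cam('side')
a=cv2.cvtColor(a['img'],cv2.COLOR_RGB2BGR)[150:250,110:230]; b=cv2.cvtColor(b['img'],cv2.COLOR_RGB2BGR)[190:340,110:260]
cv2.imwrite('pics/g1.png',np.hstack([cv2.resize(a,(390,400)),cv2.resize(b,(400,400))]))
E
```

```text
clock: 3.2
tool_pos: [516.3, 405.5, 93.1]
tcp_rot: [3.137, 0.005, 3.14]
wrist_force: [-0.8, 1.2, 0.2]
opening: 85.5
gripper_force: 0.0
```

View pics/g1.png

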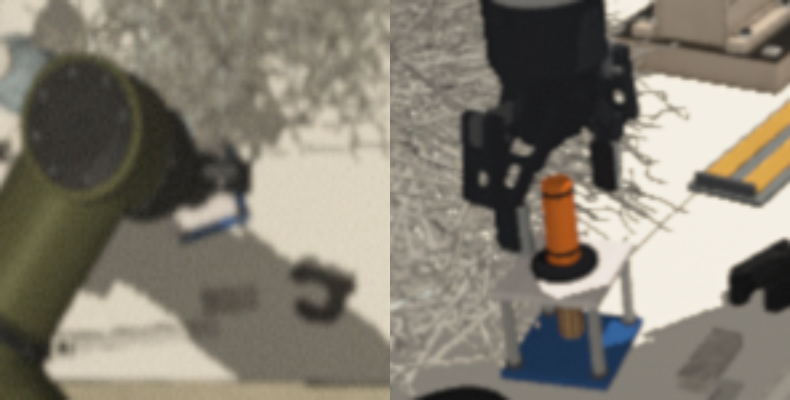

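Side view: fingers straddle the orange handle (tips around its mid-height). Close.

```bash
python3 -m crank '[[[0,0,-1,0,100],[0,0,-1,0,100],[0,0,-1,0,0],[0,0,-1,0,0],[0,0,-1,0,0],[0,0,-1,0,0],[0,0,-1,0,0],[0,0,-1,0,0],[0,0,-1,0,0],[0,0,-1,0,0],[0,0,-1,0,0]]]'
```

```text
clock: 4.4
tool_pos: [514.6, 405.0, 87.4]
tcp_rot: [3.141, 0.0, 3.14]
wrist_force: [0.1, 0.8, 1.4]
opening: 20.8
gripper_force: 58.6
```

```bash
python3 -m crank '[[[0,0,30,0,0],[0,0,70,0,0],[0,0,110,0,0],[0,0,110,0,0],[0,0,110,0,0],[0,0,110,0,0]]]'; python3 - <<'E'
from h import *
s=cam('side'); W=cloud(s); np.savez('/tmp/held',W=W,img=s['img'])
from m import *
m=reg(W,s['img'],(470,570),(350,460),(100,260),lambda h,s,v:(h<30)&(s>110))
P=W[m]; 
for z in range(110,260,10):
    q=P[(P[:,2]>=z)&(P[:,2]<z+10)]
    if len(q)>5: print(z,len(q),q.mean(0).round(1))
print(P[:,2].min())
b=cv2.cvtColor(s['img'],cv2.COLOR_RGB2BGR)[130:340,110:260]
cv2.imwrite('pics/g2.png',cv2.resize(b,(420,588)))
E
```

```text
clock: 5.0
tool_pos: [513.8, 404.6, 195.0]
tcp_rot: [-3.14, -0.003, 3.14]
wrist_force: [0.0, 0.4, -2.3]
opening: 20.7
gripper_force: 58.8
120 9 [513.6 410.9 128.4]
130 37 [512.6 410.4 134.9]
140 31 [512.5 410.1 144. ]
180 58 [514.5 408.6 185.8]
190 23 [508.7 404.  195.3]
200 30 [509.5 401.5 205. ]
210 28 [509.4 400.7 215.1]
220 31 [509.5 401.5 225. ]
230 31 [508.6 403.9 235.6]
240 25 [512.2 406.2 243.5]
126.47333825581535
```

View pics/g2.png

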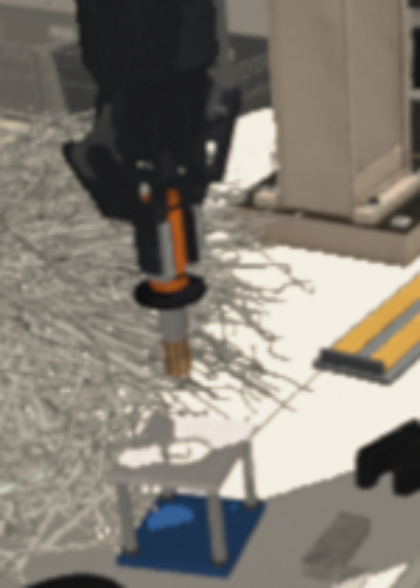

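Brush held upright (bristle tip ≈ z 126, as expected). To the pot via a point nearer the robot.

```bash
python3 -m crank '[[[-80,-385,5,0,0],[-80,-385,5,0,0],[-80,-385,5,0,0],[-80,-385,5,0,0],[-80,-385,5,0,0],[-80,-385,5,0,0],[-80,-385,5,0,0],[-80,-385,5,0,0],[-80,-385,5,0,0],[-80,-385,5,0,0]]]'; python3 -m crank '[[[86,-380,0,0,0],[86,-380,0,0,0],[86,-380,0,0,0],[86,-380,0,0,0],[86,-380,0,0,0],[86,-380,0,0,0],[86,-380,0,0,0],[86,-380,0,0,0],[86,-380,0,0,0],[86,-380,0,0,0],[86,-380,0,0,0],[86,-380,0,0,0]]]'; python3 - <<'E'
from m import *
s=cam('side','pot1.png'); W=cloud(s); I=s['img']
rep('pot',W[reg(W,I,(480,570),(-420,-310),(12,60))])
m=reg(W,I,(470,570),(-420,-310),(60,260),lambda h,s,v:(h<30)&(s>90)); rep('bristle/handle',W[m])
b=cv2.cvtColor(I,cv2.COLOR_RGB2BGR)[120:230,250:370]
cv2.imwrite('pics/pot1c.png',cv2.resize(b,(600,550)))
E
```

```text
clock: 6.05
tool_pos: [434.0, 19.1, 201.4]
tcp_rot: [3.142, -0.001, 3.138]
wrist_force: [0.4, 0.3, -2.1]
opening: 20.6
gripper_force: 59.1
clock: 7.25
tool_pos: [521.0, -358.7, 202.5]
tcp_rot: [3.142, 0.0, -3.141]
wrist_force: [-0.1, 0.2, -1.6]
opening: 20.9
gripper_force: 59.5
pot 299 mean [ 520.6 -350.7   35. ] zmed 36.7 rect [ 523.2 -358.2   59.8   71.5   23.5] circ [ 525.5 -357.7   36.9]
bristle/handle 54 mean [ 521.8 -349.   167.5] zmed 154.1 rect [ 521.9 -347.8   19.    32.7   19.8] circ [ 523.4 -347.3   18.2]
```

View pics/pot1c.png

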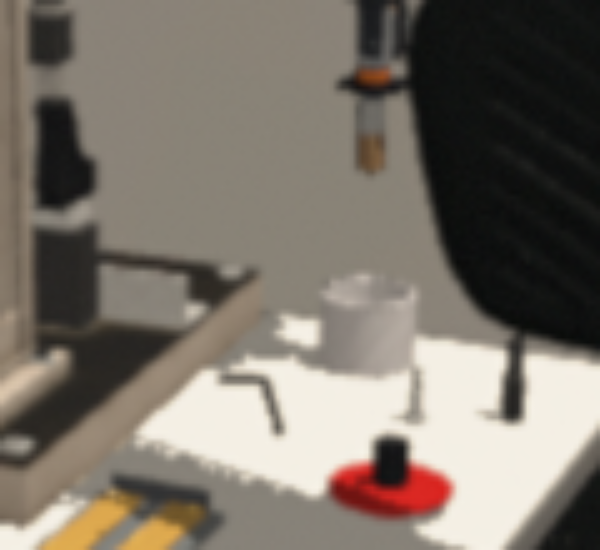

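Brush hangs squarely above the pot. Dip: tip down to ≈ z 10.

```bash
python3 -m crank '[[[-1,0,-40,0,0],[-1,0,-75,0,0],[-1,0,-95,0,0],[-1,0,-110,0,0],[-1,0,-120,0,0],[-1,0,-120,0,0],[-1,0,-120,0,0],[-1,0,-120,0,0],[-1,0,-120,0,0]]]'
```

```text
clock: 8.2
tool_pos: [520.0, -360.3, 83.5]
tcp_rot: [-3.141, 0.002, 3.14]
wrist_force: [0.5, 0.5, -2.0]
opening: 20.9
gripper_force: 59.6
```

```bash
python3 -m crank '[[[0,0,-3,0,0],[0,0,-3,0,0],[0,0,-3,0,0],[0,0,40,0,0],[0,0,80,0,0],[0,0,110,0,0],[0,0,110,0,0],[0,0,110,0,0]]]'; python3 -m crank '[[[-70,235,0,0,0],[-70,235,0,0,0],[-70,235,0,0,0],[-70,235,0,0,0],[-70,235,0,0,0],[-70,235,0,0,0],[-3,470,0,0,0],[-3,470,0,0,0],[-3,470,0,0,0],[-3,470,0,0,0],[-3,470,0,0,0],[-3,470,0,0,0]]]';python3 - <<'E'
from m import *
d=np.load('/tmp/side.npz');t=np.load('/tmp/top.npz')
P=np.vstack([d['W'].reshape(-1,3),t['W'].reshape(-1,3)]);P=P[np.isfinite(P[:,0])]
for z in range(20,700,60):
    q=P[(P[:,2]>z)&(P[:,2]<z+60)&(P[:,0]>560)&(P[:,0]<850)&(P[:,1]>-300)&(P[:,1]<90)]
    if len(q)>20: print(z,len(q),np.percentile(q[:,0],[1,5]).round(),np.percentile(q[:,1],[1,99]).round())
E
```

```text
clock: 9.0
tool_pos: [519.8, -360.0, 192.7]
tcp_rot: [3.141, 0.001, 3.14]
wrist_force: [-1.5, -0.9, -1.8]
opening: 20.8
gripper_force: 59.6
clock: 10.2
tool_pos: [516.4, 113.6, 189.0]
tcp_rot: [-3.14, -0.004, -3.139]
wrist_force: [-0.5, 0.5, -0.8]
opening: 20.8
gripper_force: 60.0
20 5903 [598. 604.] [-294.   84.]
80 1584 [658. 661.] [-266.   86.]
140 1454 [658. 661.] [-280.  -26.]
200 1353 [658. 661.] [-286.  -27.]
260 1739 [659. 662.] [-294.  -27.]
320 1934 [659. 662.] [-295.  -26.]
380 2063 [659. 662.] [-296.  -27.]
440 2093 [657. 662.] [-296.  -27.]
500 3953 [653. 658.] [-296.  -24.]
560 2009 [649. 653.] [-283. -112.]
620 208 [702. 703.] [-294. -193.]
```

```bash
python3 -m crank '[[[0,0,-40,0,0],[0,0,-75,0,0],[0,0,-95,0,0],[0,0,-103,0,0],[0,0,-108,0,0],[0,0,-112,0,0],[0,0,-112,0,0],[0,0,-112,0,0],[0,0,-112,0,0],[0,0,-112,0,0]]]'
```

```text
clock: 11.2
tool_pos: [516.9, 110.1, 81.0]
tcp_rot: [3.141, 0.001, 3.14]
wrist_force: [0.5, 0.5, -0.7]
opening: 20.4
gripper_force: 60.0
```

```bash
python3 -m crank '[[[0,0,-3,0,0],[0,0,-3,0,0],[0,0,-3,0,0],[0,0,-3,0,0]]]'; python3 -m crank '[[[0,0,0,0,0]]]'
```

```text
clock: 11.6
tool_pos: [516.8, 110.1, 77.6]
tcp_rot: [3.141, 0.001, 3.14]
wrist_force: [1.5, -0.0, 1.1]
opening: 20.7
gripper_force: 60.0
clock: 11.7
tool_pos: [516.8, 110.1, 77.6]
tcp_rot: [3.141, 0.001, 3.14]
wrist_force: [1.4, 1.0, 0.7]
opening: 20.5
gripper_force: 60.0
```

Contact is about 2.5 N. Second dip.

```bash
python3 -m crank '[[[0,0,40,0,0],[0,0,80,0,0],[0,0,115,0,0],[0,0,115,0,0]]]'; python3 -m crank '[[[-67,-235,0,0,0],[-67,-235,0,0,0],[-67,-235,0,0,0],[-67,-235,0,0,0],[-67,-235,0,0,0],[-67,-235,0,0,0],[3,-470,0,0,0],[3,-470,0,0,0],[3,-470,0,0,0],[3,-470,0,0,0],[3,-470,0,0,0],[3,-470,0,0,0]]]'; python3 -m crank '[[[0,0,0,0,0],[0,0,0,0,0],[0,0,-40,0,0],[0,0,-75,0,0],[0,0,-95,0,0],[0,0,-105,0,0],[0,0,-113,0,0],[0,0,-113,0,0],[0,0,-113,0,0],[0,0,-113,0,0],[0,0,-113,0,0]]]'
```

```text
clock: 12.1
tool_pos: [518.2, 110.3, 197.9]
tcp_rot: [3.139, 0.007, 3.14]
wrist_force: [1.3, -0.4, -1.1]
opening: 20.6
gripper_force: 60.0
clock: 13.3
tool_pos: [519.0, -363.3, 186.8]
tcp_rot: [3.139, -0.008, 3.136]
wrist_force: [-0.1, 0.9, -2.9]
opening: 20.5
gripper_force: 60.3
clock: 14.4
tool_pos: [520.0, -360.2, 80.3]
tcp_rot: [-3.141, 0.001, 3.14]
wrist_force: [0.4, -0.2, -0.8]
opening: 20.9
gripper_force: 60.3
```

```bash
python3 -m crank '[[[0,0,0,0,0],[0,0,40,0,0],[0,0,80,0,0],[0,0,113,0,0],[0,0,113,0,0],[0,0,113,0,0]]]'; python3 -m crank '[[[-70,235,0,0,0],[-70,235,0,0,0],[-70,235,0,0,0],[-70,235,0,0,0],[-70,235,0,0,0],[-70,235,0,0,0],[35,470,0,0,0],[35,470,0,0,0],[35,470,0,0,0],[35,470,0,0,0],[35,470,0,0,0],[35,470,0,0,0]]]';  python3 -m crank '[[[0,0,0,0,0],[0,0,-40,0,0],[0,0,-75,0,0],[0,0,-95,0,0],[0,0,-103,0,0],[0,0,-110,0,0],[0,0,-115,0,0],[0,0,-115,0,0],[0,0,-115,0,0],[0,0,-115,0,0],[0,0,-115,0,0]]]'
```

```text
clock: 15.0
tool_pos: [519.9, -360.1, 193.2]
tcp_rot: [-3.141, 0.002, 3.14]
wrist_force: [-0.7, -0.4, -2.6]
opening: 20.5
gripper_force: 60.3
clock: 16.2
tool_pos: [554.9, 113.6, 188.7]
tcp_rot: [-3.14, -0.005, -3.14]
wrist_force: [-0.8, -0.5, -2.6]
opening: 20.5
gripper_force: 60.3
clock: 17.3
tool_pos: [555.0, 110.1, 78.1]
tcp_rot: [3.141, 0.001, 3.14]
wrist_force: [-0.2, -0.7, 0.4]
opening: 20.8
gripper_force: 60.5
```

```bash
python3 -m crank '[[[0,0,40,0,0],[0,0,80,0,0],[0,0,120,0,0],[0,0,120,0,0],[-40,295,120,0,0],[-40,295,120,0,0],[-40,295,120,0,0],[-40,295,120,0,0],[-40,295,120,0,0],[-40,295,120,0,0],[-40,295,120,0,0],[-40,295,120,0,0]]]'; python3 -m crank '[[[0,0,0,0,0],[0,0,0,0,0],[0,0,0,0,0]]]'
```

```text
clock: 18.5
tool_pos: [513.6, 406.2, 195.6]
tcp_rot: [-3.14, -0.002, -3.141]
wrist_force: [-0.1, 0.2, -1.9]
opening: 20.8
gripper_force: 60.4
clock: 18.8
tool_pos: [514.9, 404.1, 197.8]
tcp_rot: [3.141, 0.0, 3.139]
wrist_force: [-0.2, 0.2, -1.0]
opening: 20.8
gripper_force: 60.4
```

```bash
python3 -m crank '[[[0,1,-40,0,0],[0,1,-75,0,0],[0,1,-95,0,0],[0,1,-105,0,0],[0,1,-109,0,0],[0,1,-109,0,0],[0,1,-109,0,0],[0,1,-109,0,0],[0,1,-110,0,0],[0,1,-110,0,0]]]'
```

```text
clock: 19.8
tool_pos: [514.5, 406.1, 87.6]
tcp_rot: [3.141, 0.0, 3.14]
wrist_force: [0.6, 0.4, -1.8]
opening: 20.8
gripper_force: 60.4
```

```bash
python3 -m crank '[[[0,0,-0.5,0,0],[0,0,-0.5,0,100],[0,0,-0.5,0,100],[0,0,-0.5,0,100],[0,0,-0.5,0,100],[0,0,-0.5,0,100],[0,0,-0.5,0,100],[0,0,50,0,100],[0,0,100,0,100],[0,0,140,0,100],[0,0,140,0,100],[0,0,140,0,100]]]'; python3 -m crank '[[[-80,-170,0,0,100],[-80,-170,0,0,100],[-80,-170,0,0,100],[-80,-170,0,0,100],[-80,-170,0,0,100],[-80,-170,0,0,100],[-80,-170,0,0,100]]]'; python3 - <<'E'
from m import *
t=cam('top');s=cam('side')
a=cv2.cvtColor(t['img'],cv2.COLOR_RGB2BGR)[170:250,140:290]; b=cv2.cvtColor(s['img'],cv2.COLOR_RGB2BGR)[190:340,130:330]
cv2.imwrite('pics/g3.png',np.hstack([cv2.resize(b,(533,400)),cv2.resize(a,(266,400))[:, :266]]))
O=lambda h,s,v:(h<16)&(s>150)
W=cloud(s);rep('orange',W[reg(W,s['img'],(450,570),(330,450),(85,160),O)])
D=lambda h,s,v:v<70
rep('clip',W[reg(W,s['img'],(360,500),(180,350),(-5,40),D)])
E
```

```text
clock: 21.0
tool_pos: [514.7, 406.4, 228.8]
tcp_rot: [3.139, 0.001, 3.14]
wrist_force: [-0.9, 0.7, -1.7]
opening: 85.6
gripper_force: 0.0
clock: 21.7
tool_pos: [434.4, 236.3, 226.2]
tcp_rot: [-3.141, -0.001, 3.141]
wrist_force: [0.9, 0.2, -0.5]
opening: 85.5
gripper_force: 0.0
orange 336 mean [513.  412.2 113.5] zmed 113.8 rect [516.  408.6  20.5  20.8  21.9] circ [515.5 407.6  11.4]
clip 532 mean [426.7 290.7  18.6] zmed 20.9 rect [425.8 287.4  63.6  42.8  73.6] circ [434.3 284.1  32.6]
```

View pics/g3.png

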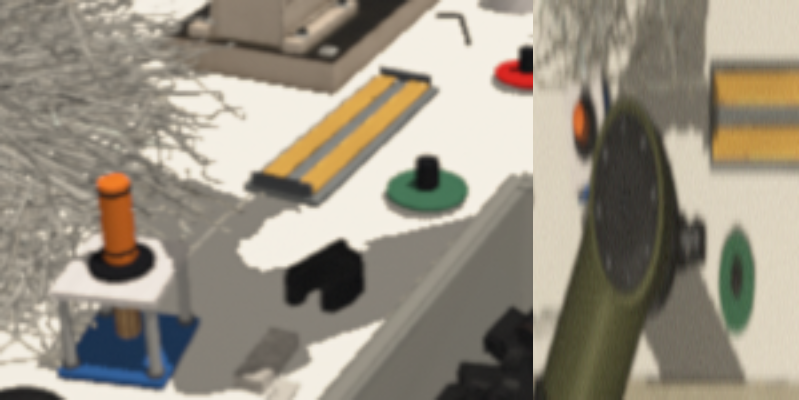

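Brush hangs back in its stand as before (handle at side (168,255)). Now measuring the clip with the arm out of the way.

```bash
python3 -m crank '[[[-20,-350,0,0,100],[-20,-350,0,0,100],[-20,-350,0,0,100],[-20,-350,0,0,100],[-20,-350,0,0,100],[-20,-350,0,0,100],[-20,-350,0,0,100],[-20,-350,0,0,100],[-20,-350,0,0,100],[-20,-350,0,0,100]]]'; cat > clip.py <<'E'
from m import *
import sys
def look(xr,yr,png,zmax=45):
    D=lambda h,s,v:v<75
    bev=np.full((400,400,3),255,np.uint8); S=3.2
    Ps=[]
    for n,col in(('top',(0,0,255)),('side',(255,0,0))):
        c=cam(n);W=cloud(c);P=W[reg(W,c['img'],xr,yr,(6,zmax),D)];Ps.append(P)
        rep(n,P)
        for p in P:
            u=int(200-(p[1]-np.mean(yr))*S);v=int(200-(p[0]-np.mean(xr))*S)
            if 0<=u<400 and 0<=v<400: cv2.circle(bev,(u,v),3,col,-1 if n=='side' else 1)
    rep('all',np.vstack(Ps))
    c=cam('top'); 
    # rectified top view, 3.2 px/mm at z=20
    vv,uu=np.mgrid[0:400,0:400]; X=np.mean(xr)+(200-vv)/S; Y=np.mean(yr)+(200-uu)/S
    Rm=R.from_euler('xyz',c['orientation']).as_matrix()
    pc=(np.stack([X,Y,np.full_like(X,20)],-1).reshape(-1,3)-np.array(c['origin']))@Rm
    pc[:,1:]*=-1
    uv=cv2.projectPoints(pc,np.zeros(3),np.zeros(3),np.array(c['mtx']),np.array(c['dist']))[0].reshape(400,400,2).astype(np.float32)
    im=cv2.remap(cv2.cvtColor(c['img'],cv2.COLOR_RGB2BGR),uv[...,0],uv[...,1],cv2.INTER_CUBIC)
    cv2.imwrite('pics/'+png,np.hstack([bev,im]))
if __name__=='__main__': 
    x,y=float(sys.argv[1]),float(sys.argv[2]); look((x-60,x+60),(y-60,y+60),sys.argv[3])
E
python3 clip.py 430 285 clip1.png
```

```text
clock: 22.8
tool_pos: [414.9, -113.3, 226.8]
tcp_rot: [3.141, -0.001, 3.141]
wrist_force: [-0.5, -0.0, 0.4]
opening: 85.2
gripper_force: 0.0
top 68 mean [428.5 274.9  24.9] zmed 25.3 rect [427.3 280.9  55.8  36.2  76.4] circ [435.4 278.7  28.4]
side 469 mean [426.5 290.2  19.9] zmed 22.2 rect [426.3 288.1  63.3  43.5  72.9] circ [435.5 284.3  32.7]
all 537 mean [426.8 288.3  20.6] zmed 22.9 rect [426.  287.2  65.2  43.5  72.9] circ [435.7 283.6  33.3]
```

View pics/clip1.png

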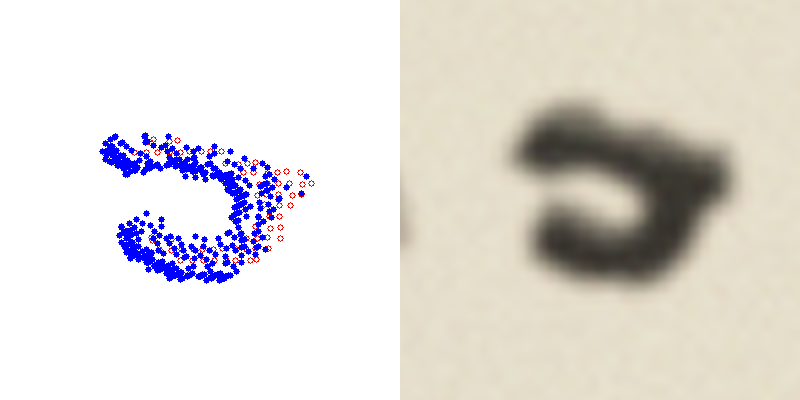

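The clip is C-shaped, centre ≈ (426,287), long axis about 16° off world y; the jaws must lie 16° off x. Approach with turn +75°.

```bash
python3 -m crank '[[[11,400,-60,75,100],[11,400,-60,75,100],[11,400,-60,75,100],[11,400,-60,75,100],[11,400,-60,75,100],[11,400,-60,75,100],[11,400,-60,75,100],[11,400,-60,75,100],[11,400,-60,75,100],[11,400,-60,75,100],[11,400,-60,75,100],[11,400,-60,75,100]]]'; python3 -m crank '[[[0,0,0,0,100],[0,0,0,0,100]]]'; python3 - <<'E'
from m import *
s=cam('side');W=cloud(s)
rep('side',W[reg(W,s['img'],(370,490),(225,345),(6,45),lambda h,s,v:v<75)])
E
```

```text
clock: 24.15
tool_pos: [425.5, 285.7, 167.9]
tcp_rot: [-3.141, 0.001, -1.836]
wrist_force: [-0.8, -0.7, -0.9]
opening: 85.5
gripper_force: 0.0
clock: 24.35
tool_pos: [425.7, 285.5, 167.8]
tcp_rot: [-3.141, 0.001, -1.836]
wrist_force: [-0.2, -0.6, -0.7]
opening: 85.1
gripper_force: 0.0
side 478 mean [426.8 290.5  20. ] zmed 22.3 rect [425.4 286.7  63.7  44.4  75.6] circ [434.  283.4  33.2]
```

```bash
python3 -m crank '[[[0,1,-50,0,100],[0,1,-95,0,100],[0,1,-130,0,100],[0,1,-150,0,100],[0,1,-160,0,100],[0,1,-166,0,100],[0,1,-166,0,100],[0,1,-166,0,100],[0,1,-166,0,100],[0,1,-166,0,100]]]';  python3 -m crank '[[[0,0,0,0,30],[0,0,0,0,30],[0,0,0,0,30],[0,0,0,0,30],[0,0,0,0,30],[0,0,0,0,30],[0,0,0,0,30],[0,0,0,0,30]]]'
```

```text
clock: 25.4
tool_pos: [425.8, 287.4, 2.2]
tcp_rot: [-3.141, 0.001, -1.834]
wrist_force: [0.6, 0.1, 0.5]
opening: 85.0
gripper_force: 0.0
clock: 26.2
tool_pos: [425.9, 287.2, 1.8]
tcp_rot: [-3.141, 0.001, -1.834]
wrist_force: [0.5, 0.6, 4.9]
opening: 44.0
gripper_force: 61.5
```

```bash
python3 -m crank '[[[0,0,30,0,30],[0,0,70,0,30],[0,0,110,0,30],[0,0,110,0,30],[110,-207,110,15,30],[110,-207,110,15,30],[110,-207,110,15,30],[110,-207,110,15,30],[110,-207,110,15,30],[110,-207,110,15,30],[110,-207,110,15,30],[110,-207,110,15,30]]]'; python3 -m crank '[[[0,0,0,0,30],[0,0,0,0,30]]]'; python3 - <<'E'
from m import *
s=cam('side');W=cloud(s);I=s['img']
D=lambda h,s,v:v<75
for z in range(60,180,8):
    P=W[reg(W,I,(470,600),(10,150),(z,z+8),D)]
    if len(P)>4: rep(z,P)
b=cv2.cvtColor(I,cv2.COLOR_RGB2BGR)[150:290,180:330]
cv2.imwrite('pics/g4.png',cv2.resize(b,(600,560)))
E
```

```text
clock: 27.4
tool_pos: [534.9, 80.5, 110.5]
tcp_rot: [3.14, -0.0, -1.572]
wrist_force: [0.9, 0.7, -0.1]
opening: 43.8
gripper_force: 61.2
clock: 27.6
tool_pos: [535.2, 81.0, 111.2]
tcp_rot: [3.141, 0.0, -1.57]
wrist_force: [-0.7, 0.4, 0.2]
opening: 44.0
gripper_force: 61.2
108 34 mean [535.3  93.6 113.7] zmed 113.9 rect [530.3  92.9  42.4  32.4  87.7] circ [536.1  92.9  22.6]
116 59 mean [530.5  93.8 120.3] zmed 120.4 rect [527.5  95.9  43.2  49.1  72. ] circ [527.7  91.   28.1]
124 86 mean [529.5  90.8 128.3] zmed 128.2 rect [531.   84.3  63.1  43.9  34.2] circ [530.4  85.8  32.8]
132 134 mean [533.9  84.6 135.4] zmed 135.2 rect [532.6  89.2  55.3  59.9  67.1] circ [530.6  83.9  33.7]
140 43 mean [527.8  84.7 143.9] zmed 143.7 rect [533.2  83.5  18.5  68.6  86. ] circ [533.1  82.   35.2]
148 29 mean [533.9  86.9 151.7] zmed 151.6 rect [531.9  87.2  16.1  73.4  86.2] circ [531.9  86.6  36.8]
156 70 mean [534.3  88.7 160.6] zmed 161.2 rect [532.   84.2 103.2  25.2   2.4] circ [532.   83.7  52. ]
164 122 mean [527.1  86.  167.9] zmed 167.8 rect [532.8  82.7 109.5  25.8   0. ] circ [532.8  77.6  54.8]
172 112 mean [533.   86.8 176. ] zmed 176.1 rect [532.1  85.2 112.   33.4   2.2] circ [532.4  83.7  57.1]
```

View pics/g4.png

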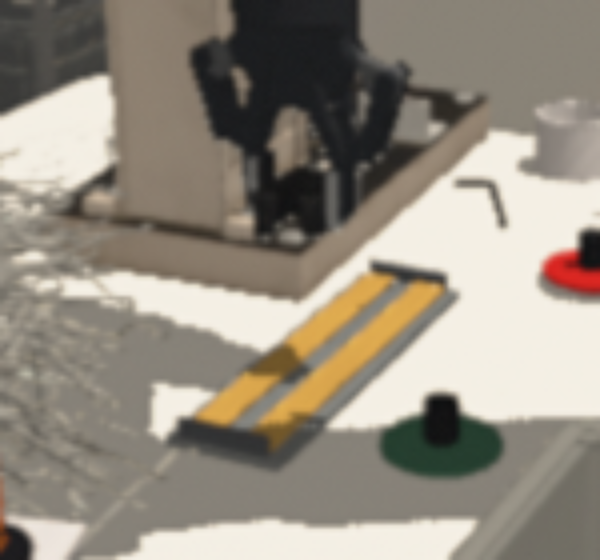

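Clip is held between the fingers. Lowering onto the slide.

```bash
python3 -m crank '[[[0.5,0,-40,0,30],[0.5,0,-70,0,30],[0.5,0,-85,0,30],[0.5,0,-92,0,30],[0.5,0,-95,0,30],[0.5,0,-97,0,30],[0.5,0,-97,0,30],[0.5,0,-97,0,30],[0.5,0,-97,0,30]]]'
```

```text
clock: 28.55
tool_pos: [536.4, 80.1, 15.0]
tcp_rot: [-3.141, 0.0, -1.572]
wrist_force: [-1.0, 0.4, -0.6]
opening: 44.4
gripper_force: 61.2
```

```bash
python3 -m crank '[[[-0.5,0,-1.5,0,30],[-0.5,0,-1.5,0,30],[-0.5,0,-1.5,0,30]]]'; python3 -m crank '[[[0,0,0,0,75],[0,0,0,0,75],[0,0,0,0,75],[0,0,0,0,75],[0,0,0,0,75],[0,0,40,0,75],[0,0,80,0,75],[0,0,120,0,75],[0,0,150,0,75],[0,0,150,0,75]]]'; python3 -m crank '[[[-120,-190,0,0,100],[-120,-190,0,0,100],[-120,-190,0,0,100],[-120,-190,0,0,100],[-120,-190,0,0,100],[-120,-190,0,0,100],[-120,-190,0,0,100]]]'; python3 clip.py 536 80 clip2.png
```

```text
clock: 28.85
tool_pos: [536.1, 80.1, 13.8]
tcp_rot: [-3.14, 0.0, -1.572]
wrist_force: [-0.5, 0.3, 6.0]
opening: 44.4
gripper_force: 61.8
clock: 29.85
tool_pos: [537.7, 80.3, 168.5]
tcp_rot: [-3.133, 0.002, -1.572]
wrist_force: [0.1, 1.0, -0.0]
opening: 63.9
gripper_force: 0.0
clock: 30.55
tool_pos: [415.3, -110.3, 162.5]
tcp_rot: [-3.141, 0.0, -1.573]
wrist_force: [1.8, -0.3, -0.3]
opening: 85.5
gripper_force: 0.0
top 205 mean [535.7  77.6  29.4] zmed 34.9 rect [533.3  78.7  45.6 117.1   3. ] circ [534.9  78.8  58.6]
side 417 mean [529.7  86.7  25. ] zmed 26.9 rect [526.9  79.5  57.4 114.9   0.9] circ [521.8  79.   60.6]
all 622 mean [531.7  83.7  26.4] zmed 30.6 rect [527.7  78.7  59.  117.1   0.9] circ [522.3  78.8  60.6]
```

View pics/clip2.png

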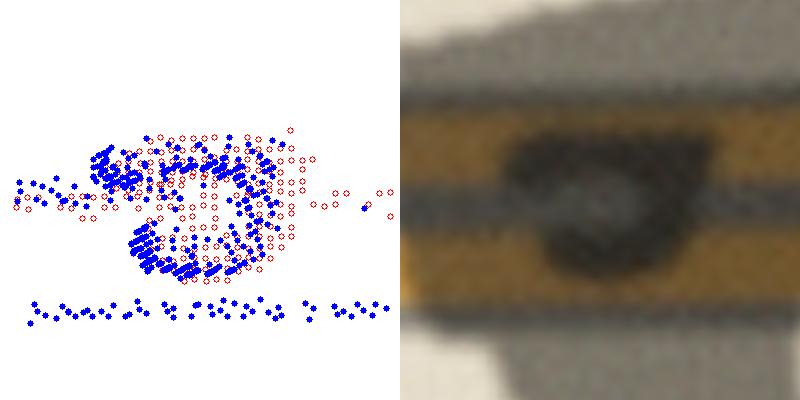

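Clip lies centred, lengthways on both runners (bev mid row ≈205 both for clip and runners). Now the green cover.

```bash
python3 -m crank '[[[4,237,-30,-90,100],[4,237,-30,-90,100],[4,237,-30,-90,100],[4,237,-30,-90,100],[4,237,-30,-90,100],[4,237,-30,-90,100],[4,237,-30,-90,100],[4,237,-30,-90,100],[4,237,-30,-90,100],[4,237,-30,-90,100],[4,237,-30,-90,100],[4,237,-30,-90,100]]]'; python3 -m crank '[[[0,0,0,0,100],[0,0,0,0,100]]]'; python3 - <<'E'
from m import *
s=cam('side');W=cloud(s)
G=lambda h,s,v:(h>45)&(h<90)&(s>60)&(v>20)
rep('side',W[reg(W,s['img'],(350,480),(60,190),(6,25),G)])
rep('knob',W[reg(W,s['img'],(380,460),(90,170),(18,45))])
E
```

```text
clock: 31.9
tool_pos: [419.4, 127.9, 132.3]
tcp_rot: [-3.141, -0.001, 3.137]
wrist_force: [-0.0, -0.9, 0.0]
opening: 85.3
gripper_force: 0.0
clock: 32.1
tool_pos: [419.4, 127.5, 132.5]
tcp_rot: [-3.141, -0.001, -3.14]
wrist_force: [-0.1, -0.5, 0.2]
opening: 85.6
gripper_force: 0.0
side 295 mean [417.1 134.1  13.4] zmed 13.2 rect [419.3 129.3  64.1  66.3  22.5] circ [421.7 129.4  34.8]
knob 114 mean [419.5 130.8  31.7] zmed 32.5 rect [420.7 128.7  20.4  20.   25.9] circ [421.3 127.5  11.5]
```

```bash
python3 -m crank '[[[1,0,-40,0,100],[1,0,-75,0,100],[1,0,-100,0,100],[1,0,-112,0,100],[1,0,-116,0,100],[1,0,-116,0,100],[1,0,-116,0,100],[1,0,-116,0,100]]]'; python3 -m crank '[[[0,0,0,0,0],[0,0,0,0,0],[0,0,0,0,0],[0,0,0,0,0],[0,0,0,0,0],[0,0,0,0,0],[0,0,0,0,0],[0,0,0,0,0],[0,0,0,0,0]]]'; python3 -m crank '[[[0,0,20,0,0],[0,0,60,0,0],[0,0,100,0,0],[0,0,130,0,0],[0,0,130,0,0],[0,0,130,0,0]]]'
```

```text
clock: 32.95
tool_pos: [421.2, 127.5, 18.1]
tcp_rot: [3.14, 0.002, 3.141]
wrist_force: [0.1, -0.7, 0.2]
opening: 85.4
gripper_force: 0.0
clock: 33.85
tool_pos: [420.7, 127.0, 17.1]
tcp_rot: [3.141, 0.001, 3.14]
wrist_force: [-0.2, 0.0, 4.0]
opening: 20.2
gripper_force: 58.9
clock: 34.45
tool_pos: [420.2, 127.2, 146.2]
tcp_rot: [3.141, -0.001, 3.14]
wrist_force: [0.4, -0.3, -2.2]
opening: 20.0
gripper_force: 58.8
```

```bash
python3 -m crank '[[[0,-240,0,0,0],[0,-240,0,0,0],[0,-240,0,0,0],[0,-240,0,0,0],[0,-240,0,0,0],[0,-240,0,0,0],[0,-240,0,0,0]]]';  python3 -m crank '[[[100,-247,0,0,0],[100,-247,0,0,0],[100,-247,0,0,0],[100,-247,0,0,0],[100,-247,0,0,0],[100,-247,0,0,0],[100,-247,0,0,0],[100,-247,0,0,0],[100,-247,0,0,0],[100,-247,0,0,0]]]'; python3 - <<'E'
from m import *
s=cam('side');W=cloud(s);I=s['img']
G=lambda h,s,v:(h>45)&(h<90)&(s>60)&(v>20)
rep('cover',W[reg(W,I,(460,580),(-430,-290),(100,180),G)])
rep('pot',W[reg(W,I,(480,570),(-420,-310),(12,60))])
rep('rim',W[reg(W,I,(480,570),(-420,-310),(46,56))])
b=cv2.cvtColor(I,cv2.COLOR_RGB2BGR)[120:230,250:370]
cv2.imwrite('pics/pot2.png',cv2.resize(b,(600,550)))
E
```

```text
clock: 35.15
tool_pos: [419.5, -113.8, 144.7]
tcp_rot: [3.141, -0.003, 3.138]
wrist_force: [1.0, 0.9, -1.3]
opening: 19.8
gripper_force: 59.2
clock: 36.15
tool_pos: [520.8, -358.7, 147.2]
tcp_rot: [3.142, 0.001, -3.141]
wrist_force: [-0.6, -0.1, -1.0]
opening: 19.8
gripper_force: 59.4
cover 81 mean [ 511.6 -344.2  142.9] zmed 143.2 rect [ 512.7 -347.9   68.9   48.9   48.7] circ [ 515.8 -350.6   34.5]
pot 303 mean [ 520.3 -350.4   35. ] zmed 36.8 rect [ 523.8 -359.3   60.1   71.8   23.8] circ [ 524.  -358.9   36.3]
rim 60 mean [ 524.6 -361.8   48.8] zmed 48.6 rect [ 524.7 -361.4   59.4   61.9   17.2] circ [ 524.7 -360.8   33.6]
```

View pics/pot2.png

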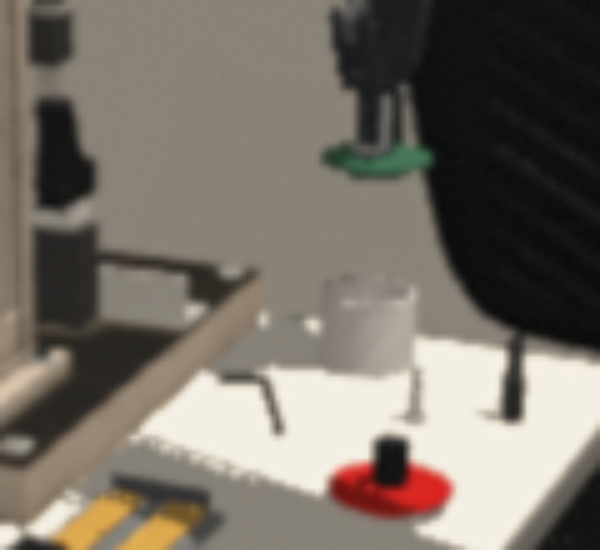

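```bash
python3 - <<'E'
from m import *
t=cam('top');s=cam('side')
def proj(c,p):
    Rm=R.from_euler('xyz',c['orientation']).as_matrix(); q=(np.array(p,float)-c['origin'])@Rm; q=q*[1,-1,-1]
    return cv2.projectPoints(q.reshape(1,3),np.zeros(3),np.zeros(3),np.array(c['mtx']),np.array(c['dist']))[0].ravel()
hsv=cv2.cvtColor(s['img'],cv2.COLOR_RGB2HSV).astype(int)
m=(hsv[...,0]>45)&(hsv[...,0]<90)&(hsv[...,1]>60); m[:140]=0;m[165:]=0;m[:,:290]=0;m[:,360:]=0
v,u=np.nonzero(m); print('green u',u.min(),u.max(),v.min(),v.max())
row=s['img'][178:192,305:345].astype(int)
print(np.abs(np.diff(row.sum(2),axis=1)).mean(0).round().astype(int))
for p in ([521,-360,130],[521,-360,47],[521,-360,133]): print(p,proj(s,p),proj(s,np.add(p,[10,0,0])),proj(s,np.add(p,[0,10,0])))
E
```

```text
green u 315 339 148 157
[ 2  3  4  2  9 30 24 16 41 18  8  9 13 12  8 12 12 12 13 11  8 11  8 10
  6 13 39 78 35  9  7  1  2  1  5 10 18 26 33]
[521, -360, 130] [324.86340758 154.16315493] [321.941812   153.80316324] [323.77103181 154.91019869]
[521, -360, 47] [323.92204235 178.70035474] [321.06534952 178.27982018] [322.8471565  179.57723558]
[521, -360, 133] [324.89798625 153.25646522] [321.97400497 152.89877115] [323.80497206 153.99857817]
```

```bash
python3 - <<'E'
from m import *
a=np.mean([cam('side')['img'].astype(float) for _ in range(4)],0)
g=a[...,1]-(a[...,0]+a[...,2])/2
for v in range(148,158): print(v,g[v,308:346].round().astype(int))
print('pot')
for v in (182,186,190): print(v,a[v,305:345].mean(1).round().astype(int))
b=a[135:205,295:350].astype(np.uint8)[...,::-1]
cv2.imwrite('pics/pot3.png',cv2.resize(b,(440,560),interpolation=0))
E
```

```text
148 [ 3  3  3  3  3  3  3  3  4  4  4  6  7  3  0  0  0  0  0  0  4 16 16  8
  6  8 11  6  2  2  1  1  1  1  1  1  1  1]
149 [ 3  3  3  3  3  3  4  6  8  9 12 15 12  4  1  0  0  0  0  1 11 30 33 26
 24 29 28 20 10  2  1  1  2  2  1  0  1  1]
150 [ 3  3  3  3  2  3  6 12 16 17 18 19 16  9  5  2  1  2  5 10 25 36 39 38
 38 38 37 31 18  5  1  2  2  1  0  1  2  1]
151 [ 3  3  3  3  2  3  8 17 20 20 20 22 23 21 19 16 14 16 24 31 36 39 40 40
 40 40 39 34 20  5  1  2  1  2  0  1  1  1]
152 [ 3  3  3  3  2  3  5 11 16 19 21 25 31 33 34 34 34 34 37 38 39 39 40 39
 38 38 36 30 17  4  1  1  2  2  1  1  1  1]
153 [ 3  3  3  3  3  3  3  5  7 11 13 20 27 31 33 34 36 36 36 36 36 36 36 33
 27 25 25 20 10  2  2  2  2  1  1  1  1  0]
154 [ 3  3  3  3  3  3  2  3  4  4  4  7 14 19 22 23 25 26 26 26 25 24 21 14
  9  7  7  5  2  1  1  2  1  1  1  1  1  1]
155 [3 3 3 3 3 3 3 3 3 3 3 2 3 5 5 6 7 7 8 7 7 7 5 3 2 2 2 1 0 0 2 2 2 1 2 1 1
 1]
156 [3 3 3 3 3 3 3 3 3 2 3 2 3 3 2 2 2 3 2 3 2 2 3 2 2 2 1 1 1 0 2 1 2 1 2 1 1
 1]
157 [3 2 3 3 2 3 2 3 3 3 3 3 3 3 3 3 3 2 2 2 2 3 3 3 3 2 2 2 0 0 2 3 2 1 2 2 1
 1]
pot
182 [129 129 127 125 124 124 127 129 126 120 121 125 128 131 133 134 136 139
 141 147 151 153 158 160 164 168 168 162 141 130 130 130 130 130 130 130
 130 130 129 121]
186 [128 128 128 128 128 128 129 141 156 138 125 126 129 130 131 134 140 146
 150 154 156 159 163 167 170 169 168 162 152 142 133 126 126 128 128 128
 129 129 129 129]
190 [128 128 128 128 128 128 128 127 123 121 123 126 129 131 134 138 142 145
 150 156 162 165 165 166 167 167 169 193 230 238 238 237 237 237 237 237
 238 237 237 238]
```

View pics/pot3.png

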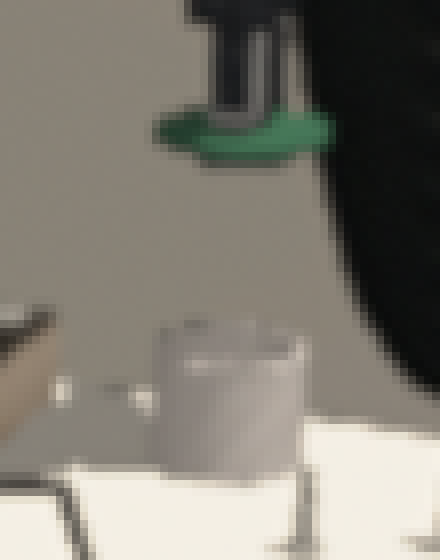

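Cover (centre u≈325.2) and pot (u≈323.7) line up within 1 mm of the projection of a common axis. Lowering.

```bash
python3 -m crank '[[[1,0,-30,0,0],[1,0,-55,0,0],[1,0,-68,0,0],[1,0,-75,0,0],[1,0,-80,0,0],[1,0,-84,0,0],[1,0,-84,0,0],[1,0,-84,0,0],[1,0,-84,0,0]]]'
```

```text
clock: 37.4
tool_pos: [521.9, -360.2, 63.5]
tcp_rot: [-3.141, 0.001, 3.14]
wrist_force: [-0.8, 0.4, -0.9]
opening: 20.2
gripper_force: 59.4
```

```bash
python3 -m crank '[[[0,0,-2,0,0],[0,0,-4,0,0],[0,0,-4,0,0],[0,0,-4,0,0],[0,0,-4,0,0]]]'
```

```text
clock: 37.9
tool_pos: [521.7, -360.1, 59.2]
tcp_rot: [-3.141, 0.0, 3.14]
wrist_force: [-0.9, 1.2, 1.9]
opening: 19.8
gripper_force: 59.6
```

Contact felt at the expected seated height. Release, retreat, check.

```bash
python3 -m crank '[[[0,0,0,0,100],[0,0,0,0,100],[0,0,0,0,100],[0,0,0,0,100],[0,0,0,0,100],[0,0,0,0,100],[0,0,40,0,100],[0,0,80,0,100],[0,0,120,0,100],[0,0,150,0,100],[0,0,150,0,100]]]'; python3 -m crank '[[[-160,220,40,0,100],[-160,220,40,0,100],[-160,220,40,0,100],[-160,220,40,0,100],[-160,220,40,0,100],[-160,220,40,0,100],[-160,220,40,0,100],[-160,220,40,0,100]]]';python3 - <<'E'
from m import *
G=lambda h,s,v:(h>45)&(h<90)&(s>60)&(v>20)
O=lambda h,s,v:(h<16)&(s>150)
for n in('top','side'):
    c=cam(n,n+'9.png');W=cloud(c);I=c['img']
    P=W[reg(W,I,(460,580),(-430,-290),(40,70),G)]; rep(n+' cover',P)
    if len(P)>10: print(np.linalg.lstsq(np.c_[P[:,:2]-P[:,:2].mean(0),np.ones(len(P))],P[:,2],rcond=None)[0].round(3))
    rep('knob',W[reg(W,I,(490,555),(-390,-330),(66,90))]); rep('orange',W[reg(W,I,(450,570),(330,450),(85,160),O)])
    rep('punch',W[reg(W,I,(370,440),(-340,-270),(20,70))])
    P=W[reg(W,I,(500,570),(30,130),(33,60),lambda h,s,v:v<75)]; rep('clip',P)
    if n=='top': a=I
b=cv2.resize(I[130:340,130:380],(714,600-250)); a=cv2.resize(a[165:250,140:420],(714,217))
cv2.imwrite('pics/fin.png',np.vstack([b,a])[...,::-1])
E
```

```text
clock: 39.0
tool_pos: [523.0, -361.3, 215.2]
tcp_rot: [-3.137, 0.008, 3.14]
wrist_force: [0.0, -0.5, 0.3]
opening: 85.4
gripper_force: 0.0
clock: 39.8
tool_pos: [361.6, -139.7, 248.8]
tcp_rot: [3.141, 0.001, -3.141]
wrist_force: [0.3, 0.2, 0.9]
opening: 85.8
gripper_force: 0.0
top cover 236 mean [ 520.2 -358.2   54.3] zmed 54.6 rect [ 519.7 -357.9   62.3   61.    45.4] circ [ 520.9 -359.4   32.6]
[-1.9000e-02  3.4000e-02  5.4281e+01]
knob 40 mean [ 519.  -357.    78.7] zmed 79.4 rect [ 519.2 -358.4   19.6   21.     1.1] circ [ 518.8 -358.1   10.9]
orange 37 mean [514.9 402.3 132.8] zmed 133.9 rect [515.4 402.5  19.   17.8  45.4] circ [515.  402.5  10.2]
punch 8 mean [ 405.4 -303.7   43.9] zmed 48.2 rect [ 404.9 -303.5    5.2   11.    82.8] circ [ 404.8 -304.9    5.6]
clip 120 mean [534.6  73.7  38.7] zmed 39.1 rect [532.7  76.6  44.3  57.7   1.2] circ [540.3  76.3  30.3]
side cover 95 mean [ 517.7 -347.4   55.5] zmed 55.3 rect [ 520.  -350.4   62.    57.9   28.4] circ [ 519.2 -353.4   34.2]
[ 9.0000e-03 -4.0000e-03  5.5492e+01]
knob 42 mean [ 520.  -353.4   75.9] zmed 76.7 rect [ 520.7 -355.7   17.7   26.3    0.7] circ [ 520.3 -356.1   13.6]
orange 323 mean [513.1 412.4 113.8] zmed 114.3 rect [516.1 409.5  18.2  19.1  54.9] circ [515.9 408.3  10.5]
punch 48 mean [ 405.1 -299.1   37.3] zmed 37.5 rect [ 405.8 -299.5   12.6   13.1   20.1] circ [ 405.3 -300.     7.6]
clip 136 mean [533.9  79.5  37.3] zmed 37.3 rect [532.5  82.   43.7  57.5  10.1] circ [537.7  83.3  30.4]
```

View pics/fin.png

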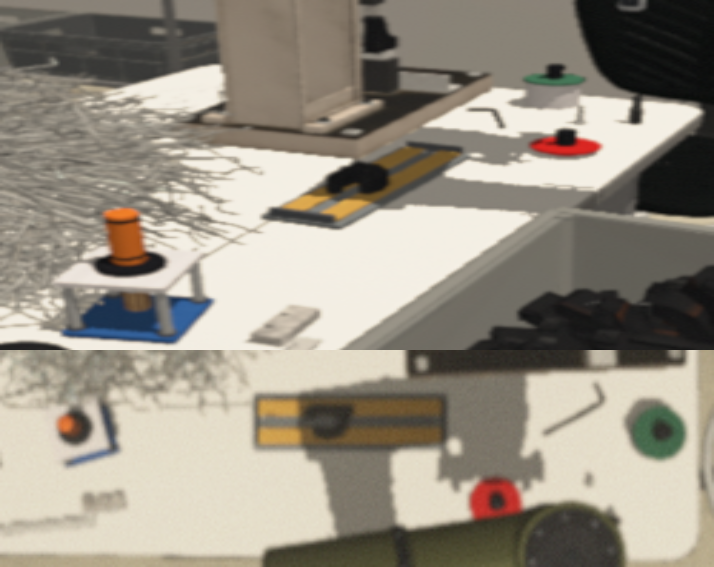

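Everything is in place: brush hanging, cover level on pot, bystanders untouched. The clip might be ~3 mm off-centre; measuring once without the arm's shadow.

```bash
python3 -m crank '[[[-20,-260,0,0,100],[-20,-260,0,0,100],[-20,-260,0,0,100],[-20,-260,0,0,100],[-20,-260,0,0,100],[-20,-260,0,0,100],[-20,-260,0,0,100],[-20,-260,0,0,100]]]';python3 - <<'E'
from m import *
D=lambda h,s,v:v<75
Y=lambda h,s,v:(h>12)&(h<30)&(s>90)
for n in('top','side'):
    cs=[cam(n) for _ in range(4)];c=dict(cs[0]);c['img']=np.mean([k['img'] for k in cs],0).astype(np.uint8)
    zs=np.stack([k['range_z'] for k in cs]); c['range_z']=np.median(zs,0); W=cloud(c)
    for lo in (16,24,33):
        P=W[reg(W,c['img'],(480,590),(25,140),(lo,50),D)]; rep(f'{n} clip>{lo}',P); print(np.percentile(P[:,0],[0,2,98,100]).round(1),np.percentile(P[:,1],[0,2,98,100]).round(1))
    P=W[reg(W,c['img'],(480,600),(-120,220),(6,18),Y)]; print('runners x',np.percentile(P[:,0],[0,2,98,100]).round(1))
    if n=='top':
        for y0 in (60,80,90):
            g=[]
            x=np.arange(490,590,1.0)
            Rm=R.from_euler('xyz',c['orientation']).as_matrix()
            for z in(12,38):
                p=(np.c_[x,np.full_like(x,y0),np.full_like(x,z)]-c['origin'])@Rm*[1,-1,-1]
                uv=cv2.projectPoints(p,np.zeros(3),np.zeros(3),np.array(c['mtx']),np.array(c['dist']))[0].astype(np.float32)
                q=cv2.remap(c['img'],uv[...,0],uv[...,1],1).reshape(-1,3).astype(int)
                print(y0,z,q[::2,0])
E
```

```text
clock: 40.7
tool_pos: [341.3, -400.3, 247.8]
tcp_rot: [3.14, -0.002, 3.139]
wrist_force: [0.7, 0.3, -0.7]
opening: 85.4
gripper_force: 0.0
top clip>16 95 mean [537.3  72.7  37.3] zmed 37.3 rect [533.3  76.5  37.7  50.9   1.5] circ [541.1  76.1  26.8]
[514.4 517.5 551.8 552.3] [ 51.4  51.5 102.1 102.3]
top clip>24 95 mean [537.3  72.7  37.3] zmed 37.3 rect [533.3  76.5  37.7  50.9   1.5] circ [541.1  76.1  26.8]
[514.4 517.5 551.8 552.3] [ 51.4  51.5 102.1 102.3]
top clip>33 89 mean [537.5  72.9  37.7] zmed 37.6 rect [533.1  76.7  37.5  50.8   0.6] circ [541.1  76.1  26.8]
[514.4 517.5 551.8 552. ] [ 51.4  51.5 102.2 102.3]
runners x [504.8 505.7 565.9 566.7]
60 12 [226 220 206 187 165 151 154 167 189 198 201 187 169 144 120  97  83  73
  66  62  61  61  60  61  61  60  60  61  60  60  60  62  66  73  81  92
 103 109 114 116 132 150 180 204 218 225 227 227 227 226]
60 38 [221 206 187 165 151 154 170 192 198 199 185 165 139 114  92  80  71  64
  62  61  60  60  61  60  60  60  61  60  60  60  64  69  77  87  98 106
 112 115 124 142 168 197 213 224 226 227 227 227 226 226]
80 12 [226 22
[... 700 characters left out ...]
  76  86  96 108 109 107  96  85  75  68  63  62  65  74  85  95 102
 108 113 125 143 171 201 215 224 226 227 226 227 227 227]
side clip>16 260 mean [532.6  86.2  30.8] zmed 32.5 rect [531.9  84.9  53.8  38.6  89.8] circ [537.1  85.9  28.5]
[512.6 513.1 550.5 551.3] [ 58.   60.9 111.2 111.8]
side clip>24 199 mean [532.8  83.8  34. ] zmed 35.5 rect [5.318e+02 8.480e+01 3.840e+01 5.380e+01 3.000e-01] circ [536.9  85.4  28.1]
[512.6 513.4 550.4 551.2] [ 58.   59.8 111.1 111.8]
side clip>33 124 mean [533.3  81.3  37. ] zmed 37.3 rect [5.323e+02 8.450e+01 3.740e+01 5.310e+01 3.000e-01] circ [536.8  85.2  27.8]
[513.6 513.8 550.9 551.2] [ 58.   59.7 110.1 111.1]
runners x [506.2 506.8 564.8 567.1]
```

Clip sits ~2.5 mm toward the robot from the slide's middle (gripper frame agrees). A gentle re-squeeze at TCP x ≈ 538.5 corrects it.

```bash
python3 -m crank '[[[90,320,-70,90,75],[90,320,-70,90,75],[90,320,-70,90,75],[90,320,-70,90,75],[90,320,-70,90,75],[90,320,-70,90,75],[90,320,-70,90,75],[90,320,-70,90,75],[90,320,-70,90,75],[90,320,-70,90,75],[90,320,-70,90,75],[90,320,-70,90,75]]]'; python3 -m crank '[[[107,160,-80,0,75],[107,160,-80,0,75],[107,160,-80,0,75],[107,160,-80,0,75],[107,160,-80,0,75],[107,160,-80,0,75],[107,160,-80,0,75],[107,160,-80,0,75],[107,160,-80,0,75]]]'
```

```text
clock: 42.3
tool_pos: [431.5, -79.8, 179.0]
tcp_rot: [-3.141, 0.0, -1.571]
wrist_force: [0.2, -0.1, 0.5]
opening: 64.2
gripper_force: 0.0
clock: 43.2
tool_pos: [538.6, 79.2, 100.1]
tcp_rot: [-3.14, 0.001, -1.573]
wrist_force: [-0.6, -0.2, 0.9]
opening: 64.4
gripper_force: 0.0
```

```bash
python3 -m crank '[[[0,1,-40,0,75],[0,1,-65,0,75],[0,1,-78,0,75],[0,1,-84,0,75],[0,1,-84,0,75],[0,1,-84,0,75],[0,1,-84,0,75]]]'; python3 -m crank '[[[0,0,-1,0,30],[0,0,-1,0,30],[0,0,-1,0,30],[0,0,-1,0,30],[0,0,-1,0,30],[0,0,-1,0,30]]]'
```

```text
clock: 43.9
tool_pos: [539.4, 81.3, 16.3]
tcp_rot: [-3.139, 0.001, -1.572]
wrist_force: [0.0, -0.2, -0.4]
opening: 64.0
gripper_force: 0.0
clock: 44.5
tool_pos: [539.3, 81.2, 14.8]
tcp_rot: [-3.14, 0.0, -1.572]
wrist_force: [0.7, -0.2, 5.9]
opening: 44.0
gripper_force: 61.6
```

```bash
python3 -m crank '[[[0,0,0,0,75],[0,0,0,0,75],[0,0,0,0,75],[0,0,0,0,75],[0,0,0,0,75],[0,0,40,0,75],[0,0,80,0,75],[0,0,120,0,75],[0,0,150,0,75],[0,0,150,0,75]]]'; python3 -m crank '[[[-160,-440,60,0,75],[-160,-440,60,0,75],[-160,-440,60,0,75],[-160,-440,60,0,75],[-160,-440,60,0,75],[-160,-440,60,0,75],[-160,-440,60,0,75],[-160,-440,60,0,75],[-160,-440,60,0,75],[-160,-440,60,0,75],[-160,-440,60,0,75],[-160,-440,60,0,75]]]'; python3 - <<'E'
from m import *
D=lambda h,s,v:v<75
Y=lambda h,s,v:(h>12)&(h<30)&(s>90)
for n in('top','side'):
    c=cam(n);W=cloud(c)
    P=W[reg(W,c['img'],(480,590),(25,140),(20,50),D)]; rep(n+' clip',P); print(np.percentile(P[:,0],[0,2,98,100]).round(1))
    b=c['img'][170:250,220:400] if n=='top' else c['img'][130:340,130:380]
    cv2.imwrite(f'pics/z{n}.png',b[...,::-1])
a=cv2.imread('pics/ztop.png');b=cv2.imread('pics/zside.png')
cv2.imwrite('pics/z.png',np.vstack([cv2.resize(a,(600,266)),cv2.resize(b,(600,330))]))
E
```

```text
clock: 45.5
tool_pos: [540.7, 81.3, 169.5]
tcp_rot: [-3.133, 0.002, -1.572]
wrist_force: [0.9, 0.6, -0.5]
opening: 64.3
gripper_force: 0.0
clock: 46.7
tool_pos: [378.2, -359.1, 222.9]
tcp_rot: [3.141, 0.001, -1.573]
wrist_force: [1.2, 0.6, -0.4]
opening: 64.0
gripper_force: 0.0
top clip 55 mean [575.1  97.3  33.9] zmed 34.1 rect [574.9  98.   18.9  45.   17.5] circ [579.9  99.6  22.8]
[565.7 566.1 589.4 589.9]
side clip 107 mean [574.2 111.1  29.5] zmed 30.5 rect [575.3 107.1  21.9  39.8   9.8] circ [580.9 108.   19.9]
[564.3 566.1 585.7 588.7]
```

View pics/z.png

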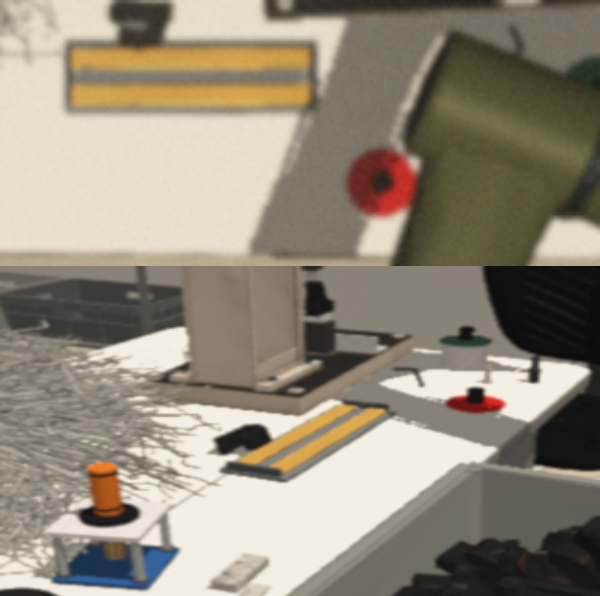

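That is already one picture over the 14 I was allowed (15 viewed), so from here I work from numbers only. The picture shows the clip knocked off to behind the slide (top ≈(262,177)). Measuring it numerically with the depth.

```bash
cat > cl2.py <<'E'
from m import *
D=lambda h,s,v:v<75
Ps=[]
for n in('top','side'):
    cs=[cam(n) for _ in range(3)];c=dict(cs[0]);c['img']=np.mean([k['img'] for k in cs],0).astype(np.uint8)
    c['range_z']=np.median(np.stack([k['range_z'] for k in cs]),0);W=cloud(c)
    P=W[reg(W,c['img'],(485,680),(20,180),(3,60),D)]
    m=reg(W,c['img'],(485,680),(20,180),(-5,60),D).astype(np.uint8);k,l,st,_=cv2.connectedComponentsWithStats(m,connectivity=8)
    for i in range(1,k):
        if st[i,4]>25: rep(f'{n} comp{i} {st[i,:4]}',W[l==i])
    Ps.append(P)
P=np.vstack(Ps)
# grid: max height per 6 mm cell; rows x descending, columns y descending (left)
for x in range(636,480,-6):
    row=[]
    for y in range(150,48,-6):
        q=P[(abs(P[:,0]-x)<=3)&(abs(P[:,1]-y)<=3)]
        row.append('%3d'%q[:,2].max() if len(q) else '  .')
    print(x,' '.join(row))
print('y',list(range(150,48,-6)))
E
python3 cl2.py
```

```text
top comp1 [254 171  16  13] 135 mean [589.  100.   28.5] zmed 29.2 rect [5.869e+02 1.014e+02 4.210e+01 5.160e+01 1.000e-01] circ [590.8 101.5  28.5]
side comp1 [220 231  23  19] 255 mean [585.1 114.6  23.1] zmed 23.7 rect [584.5 111.   40.9  51.6   3.7] circ [586.2 112.7  28.3]
side comp2 [225 256  22   8] 64 mean [533.3 178.9  13.4] zmed 13.4 rect [534.3 178.4   3.1  56.7  89.9] circ [534.3 178.2  28.3]
636   .   .   .   .   .   .   .   .   .   .   .   .   .   .   .   .   .
630   .   .   .   .   .   .   .   .   .   .   .   .   .   .   .   .   .
624   .   .   .   .   .   .   .   .   .   .   .   .   .   .   .   .   .
618   .   .   .   .   .   .   .   .   .   .   .   .   .   .   .   .   .
612   .   .   .   .   .   .   .   .   .   .   .   .   .   .   .   .   .
606   .   .  25  27  30  24  27  26  27  29  25  25  32   .   .   .   .
600   .   .  26  29  30  27  27  27  31  27  30  29  31   .   .   .   .
594   .   .  14  19  30  28  12  15  13  33  30  39  41   .   .   .   .
588   .   .   .   .   .   .   .   .   .  32  33  34  35   .   .   .   .
582   .   .   .   .  33  35  34  33  34  34 
[... 559 characters left out ...]
   .   .   .   .   .   .   .   .   .   .   .
528   .   .   .   .   .   .   .   .   .   .   .   .   .   .   .   .   .
522   .   .   .   .   .   .   .   .   .   .   .   .   .   .   .   .   .
516   .   .   .   .   .   .   .   .   .   .   .   .   .   .   .   .   .
510   .   .   .   .   .   .   .   .   .   .   .   .   .   .   .   .   .
504   .   .   .   .   .   .   .   .   .   .   .   .   .   .   .   .   .
498   .   .   .   .   .   .   .   .   .   .   .   .   .   .   .   .   .
492   .   .   .   .   .   .   .   .   .   .   .   .   .   .   .   .   .
486   .   .   .   .   .   .   .   .   .   .   .   .   .   .   .   .   .
y [150, 144, 138, 132, 126, 120, 114, 108, 102, 96, 90, 84, 78, 72, 66, 60, 54]
```

Clip now at about (586,106), long axis still along y, near edge leaning on the slide. Regrip it from there.

```bash
python3 -m crank '[[[50,300,-20,0,100],[50,300,-20,0,100],[50,300,-20,0,100],[50,300,-20,0,100],[50,300,-20,0,100],[50,300,-20,0,100],[50,300,-20,0,100],[50,300,-20,0,100]]]'; python3 -m crank '[[[80,165,0,0,100],[80,165,0,0,100],[80,165,0,0,100],[80,165,0,0,100],[80,165,0,0,100],[160,165,-40,0,100],[160,165,-40,0,100],[160,165,-40,0,100],[160,165,-40,0,100],[160,165,-40,0,100]]]'; python3 cl2.py | grep comp
```

```text
clock: 47.9
tool_pos: [428.6, -57.5, 203.8]
tcp_rot: [-3.142, 0.0, -1.568]
wrist_force: [0.2, -0.1, -0.3]
opening: 85.2
gripper_force: 0.0
clock: 48.9
tool_pos: [588.7, 104.8, 165.2]
tcp_rot: [-3.14, 0.0, -1.573]
wrist_force: [-0.5, 0.3, 1.0]
opening: 85.2
gripper_force: 0.0
top comp1 [263 173   8  11] 31 mean [581.8  83.5  32.8] zmed 33.5 rect [583.3  83.8  11.9  40.2  69.8] circ [583.5  84.3  20.7]
top comp4 [240 189  12  14] 47 mean [530.2 161.5  11.9] zmed 10.5 rect [523.6 155.8  37.5  43.7  89.6] circ [524.7 160.7  25. ]
side comp1 [219 232  24  18] 257 mean [585.3 115.   23.1] zmed 23.8 rect [585.3 113.5  49.1  39.3  83.8] circ [586.9 113.2  28.9]
side comp2 [223 253  39  13] 181 mean [524.  169.2  11.8] zmed 9.9 rect [5.325e+02 1.493e+02 7.010e+01 6.160e+01 4.000e-01] circ [533.6 148.8  45.5]
```

Still there. Descend to TCP z ≈ 16 (clear of the runner) and close.

```bash
python3 -m crank '[[[0,1,-50,0,100],[0,1,-90,0,100],[0,1,-120,0,100],[0,1,-138,0,100],[0,1,-146,0,100],[0,1,-150,0,100],[0,1,-150,0,100],[0,1,-150,0,100],[0,1,-150,0,100]]]'; python3 -m crank '[[[0,0,0,0,30],[0,0,0,0,30],[0,0,0,0,30],[0,0,0,0,30],[0,0,0,0,30],[0,0,0,0,30],[0,0,0,0,30],[0,0,0,0,30]]]'
```

```text
clock: 50.1
tool_pos: [589.2, 107.3, 15.1]
tcp_rot: [-3.14, 0.001, -1.572]
wrist_force: [0.1, 0.7, 0.4]
opening: 85.5
gripper_force: 0.0
clock: 50.9
tool_pos: [589.2, 107.1, 14.6]
tcp_rot: [-3.14, 0.0, -1.572]
wrist_force: [1.0, 0.2, 5.6]
opening: 45.6
gripper_force: 59.4
```

```bash
python3 -m crank '[[[0,0,20,0,30],[0,0,50,0,30],[0,0,85,0,30],[0,0,85,0,30],[-51,-27,85,0,30],[-51,-27,85,0,30],[-51,-27,85,0,30],[-51,-27,85,0,30],[-51,-27,85,0,30]]]'; python3 - <<'E'
from m import *
D=lambda h,s,v:v<75
cs=[cam('side') for _ in range(3)];c=cs[0];c['range_z']=np.median(np.stack([k['range_z'] for k in cs]),0);W=cloud(c)
P=W[reg(W,c['img'],(490,590),(20,150),(75,140),D)]
for z in range(78,140,6):
    q=P[abs(P[:,2]-z)<=3]
    if len(q)>3: print(z,len(q),'x',q[:,0].min().round(),q[:,0].max().round(),'y',q[:,1].min().round(),q[:,1].max().round())
for x in range(575,495,-6):
    print(x,' '.join('%3d-%3d'%(q[:,2].min(),q[:,2].max()) if len(q:=P[(abs(P[:,0]-x)<=3)&(abs(P[:,1]-y)<=3)]) else '   .   ' for y in range(128,36,-6)))
E
```

```text
clock: 51.8
tool_pos: [538.1, 80.4, 98.9]
tcp_rot: [-3.141, 0.0, -1.572]
wrist_force: [-0.4, 0.6, -0.3]
opening: 45.9
gripper_force: 59.3
90 14 x 540.0 545.0 y 71.0 110.0
96 27 x 520.0 547.0 y 69.0 110.0
102 41 x 513.0 552.0 y 71.0 111.0
108 70 x 503.0 561.0 y 66.0 109.0
114 66 x 501.0 562.0 y 59.0 108.0
120 49 x 500.0 562.0 y 57.0 96.0
126 26 x 499.0 571.0 y 71.0 92.0
132 28 x 501.0 562.0 y 72.0 92.0
138 22 x 500.0 571.0 y 72.0 91.0
575    .       .       .       .       .       .       .       .       .       .       .       .       .       .       .       .   
569    .       .       .       .       .       .    139-139 128-136    .       .       .       .       .       .       .       .   
563    .       .       .       .       .       .    111-138 108-136 109-139 110-138 126-126    .       .       .       .       .   
557    .       .       .    105-105    .    110-111    .    110-118 108-133    .       .       .       .       .       .       .   
551    .       .       .     99-113 107-114    .    110-112 102-110 105-111 106-110 105-111 112-112 111-111    .       .       .   
54
[... 482 characters left out ...]
118    .       .       .       .       .   
521    .       .       .       .       .     97-119 105-120 109-121    .       .       .       .       .       .       .       .   
515    .       .       .       .       .    100-104  99-134  99-109    .       .       .       .       .       .       .       .   
509    .       .       .       .       .       .       .    108-136    .       .       .       .       .       .       .       .   
503    .       .       .       .       .       .    110-130 111-139 112-139 115-136    .       .       .       .       .       .   
497    .       .       .       .       .       .       .       .    125-125    .       .       .       .       .       .       .
```

Clip still tilted ~14° in the grip; lower until its low edge is just over the runner, release so it drops flat, then re-squeeze to centre.

```bash
python3 -m crank '[[[0.5,0,-40,0,30],[0.5,0,-60,0,30],[0.5,0,-70,0,30],[0.5,0,-75,0,30],[0.5,0,-75,0,30],[0.5,0,-75,0,30],[0.5,0,-75,0,30]]]'; python3 -m crank '[[[0,0,-2,0,30],[0,0,-3,0,30],[0,0,-3,0,30],[0,0,-3,0,30]]]'
```

```text
clock: 52.65
tool_pos: [539.3, 79.8, 26.5]
tcp_rot: [-3.139, -0.001, -1.572]
wrist_force: [-3.7, -1.8, 7.1]
opening: 46.1
gripper_force: 60.2
clock: 53.05
tool_pos: [539.9, 79.9, 26.2]
tcp_rot: [-3.137, -0.001, -1.571]
wrist_force: [-11.1, -0.8, 20.3]
opening: 46.0
gripper_force: 61.6
```

```bash
python3 -m crank '[[[0,0,3,0,30],[0,0,3,0,30],[0,0,3,0,60],[0,0,3,0,65],[0,0,3,0,65],[0,0,3,0,75],[0,0,3,0,75],[0,0,3,0,75],[0,0,3,0,75]]]'; python3 - <<'E'
from m import *
D=lambda h,s,v:v<75
cs=[cam('side') for _ in range(3)];c=cs[0];c['range_z']=np.median(np.stack([k['range_z'] for k in cs]),0);W=cloud(c)
P=W[reg(W,c['img'],(490,590),(20,150),(8,50),D)]
for x in range(575,495,-6):
    print(x,' '.join('%3d-%3d'%(q[:,2].min(),q[:,2].max()) if len(q:=P[(abs(P[:,0]-x)<=3)&(abs(P[:,1]-y)<=3)]) else '   .   ' for y in range(128,36,-6)))
E
```

```text
clock: 53.95
tool_pos: [538.0, 79.9, 23.7]
tcp_rot: [3.141, -0.0, -1.572]
wrist_force: [-0.2, 0.6, -0.3]
opening: 63.8
gripper_force: 0.0
575    .       .       .       .       .       .       .       .       .       .       .       .       .       .       .       .   
569    .       .       .       .       .       .     37- 47  35- 49  33- 46  40- 49    .       .       .       .       .       .   
563    .       .       .       .       .       .       .       .       .       .       .       .       .       .       .       .   
557    .       .       .       .       .       .       .       .       .       .       .       .       .       .       .       .   
551    .       .       .     17- 36    .     37- 39    .     37- 37  36- 36  36- 37    .     36- 36    .       .       .       .   
545    .       .       .     15- 39  32- 39  39- 39  37- 37   8- 37   8- 37  10- 37   9- 38  37- 40  36- 39    .       .       .   
539    .       .       .     15- 38  14- 40  15- 37   8-  8   8-  8   8-  8  21- 21  24- 38  29- 39  39- 40    .       .       .   
533    .       .       .       .      
[... 182 characters left out ...]
 37  37- 39  39- 40    .       .       .   
521    .       .       .       .       .     14- 37  27- 37  37- 37  37- 37  36- 38  36- 37  37- 37    .       .       .       .   
515    .       .       .       .       .     16- 38  15- 38  19- 38  11- 37    .       .       .       .       .       .       .   
509    .       .       .       .       .       .     17- 17  14- 35  14- 26  21- 21    .       .       .       .       .       .   
503    .       .       .       .       .       .     32- 48   9-  9   8-  8    .       .       .       .       .       .       .   
497    .       .       .       .       .       .       .     37- 48    .     43- 43    .       .       .       .       .       .
```

Flat again (top 37–40 all over). Squeeze to centre.

```bash
python3 -m crank '[[[0.5,0,-9,0,75],[0.5,0,-9,0,75],[0.5,0,-9,0,30],[0.5,0,-9,0,30],[0.5,0,-9,0,30],[0.5,0,-9,0,30],[0.5,0,-9,0,30],[0.5,0,-9,0,30]]]'; python3 -m crank '[[[0,0,0,0,75],[0,0,0,0,75],[0,0,0,0,75],[0,0,0,0,75],[0,0,0,0,75],[0,0,0,0,75],[0,0,30,0,75],[0,0,60,0,75],[0,0,100,0,75],[0,0,140,0,75],[0,0,140,0,75]]]'; python3 cl2.py | grep side
```

```text
clock: 54.9
tool_pos: [538.6, 80.0, 14.9]
tcp_rot: [-3.141, 0.0, -1.572]
wrist_force: [-0.6, -0.0, 1.4]
opening: 44.3
gripper_force: 60.9
clock: 56.0
tool_pos: [541.3, 80.4, 162.0]
tcp_rot: [-3.131, 0.003, -1.572]
wrist_force: [0.7, 0.4, 0.3]
opening: 63.6
gripper_force: 0.0
side comp1 [243 228  23  17] 275 mean [535.4  84.6  29.9] zmed 31.1 rect [5.348e+02 8.340e+01 4.030e+01 5.320e+01 2.000e-01] circ [536.5  85.   30. ]
side comp2 [224 254  38  12] 163 mean [522.  170.7  11.8] zmed 10.5 rect [517.8 164.5  88.6  43.8  42.2] circ [532.5 148.4  44.3]
```

Clip is still in place at x ≈ 535 (slide ≈ 536). Retreat and do a final numeric check.

```bash
python3 -m crank '[[[-160,-440,60,0,75],[-160,-440,60,0,75],[-160,-440,60,0,75],[-160,-440,60,0,75],[-160,-440,60,0,75],[-160,-440,60,0,75],[-160,-440,60,0,75],[-160,-440,60,0,75],[-160,-440,60,0,75],[-160,-440,60,0,75],[-160,-440,60,0,75],[-160,-440,60,0,75]]]'; python3 -m crank '[[[-20,0,0,0,75],[-20,0,0,0,75],[-20,0,0,0,75],[-20,0,0,0,75],[-20,0,0,0,75],[-20,0,0,0,75],[-20,0,0,0,75],[-20,0,0,0,75],[-20,0,0,0,75],[-20,0,0,0,75]]]'; python3 cl2.py | egrep '^(5[0-9]|top|side)'; python3 - <<'E'
from m import *
G=lambda h,s,v:(h>45)&(h<90)&(s>60)&(v>20)
O=lambda h,s,v:(h<16)&(s>150)
c=cam('side');W=cloud(c);I=c['img']
rep('cover',W[reg(W,I,(460,580),(-430,-290),(40,70),G)]);rep('orange',W[reg(W,I,(450,570),(330,450),(85,160),O)])
E
```

```text
clock: 57.5
tool_pos: [378.1, -360.1, 213.6]
tcp_rot: [3.14, 0.001, -1.573]
wrist_force: [-0.4, 0.7, 1.0]
opening: 63.7
gripper_force: 0.0
clock: 58.5
tool_pos: [358.5, -360.1, 214.8]
tcp_rot: [3.141, -0.0, -1.572]
wrist_force: [-0.5, 0.3, -0.4]
opening: 64.2
gripper_force: 0.0
top comp1 [261 186  17  12] 97 mean [538.4  71.   35.4] zmed 37.2 rect [536.5  75.   38.   54.1   0.9] circ [544.6  74.7  27.7]
side comp1 [243 228  23  17] 265 mean [534.9  84.4  30.2] zmed 31.4 rect [534.2  84.3  53.7  38.9  88.1] circ [537.2  84.3  29.9]
side comp2 [225 256  22   8] 67 mean [532.3 178.8  13.4] zmed 13.1 rect [5.341e+02 1.784e+02 5.500e+01 3.100e+00 1.000e-01] circ [534.1 178.5  27.5]
594   .   .   .   .   .   .   .   .   .   .   .   .   .   .   .   .   .
588   .   .   .   .   .   .   .   .   .   .   .   .   .   .   .   .   .
582   .   .   .   .   .   .   .   .   .   .   .   .   .   .   .   .   .
576   .   .   .   .   .   .   .   .   .   .   .   .   .   .   .   .   .
570   .   .   .   .   .   .   .   .   .   .   .   .   .   .   .   .   .
564   .   .   .   .   .   .   .   .   .   .   .   .   
[... 263 characters left out ...]
 .   .   .   .   .   .   .   .  38  40  43
534   .   .   .   .   .   .   .   .   .   .   .   .   .   .  39  44  42
528   .   .   .   .   .   .   .   .  17  37  37  38  36  37  37  41  32
522   .   .   .   .   .   .   .   .  23  38  39  39  38  38  38  38   .
516   .   .   .   .   .   .   .   .   .  30  37  36  37  38  35  32   .
510   .   .   .   .   .   .   .   .   .   .   .   .   .   .   .   .   .
504   .   .   .   .   .   .   .   .   .   .   .   .   .   .   .   .   .
cover 80 mean [ 517.9 -347.7   55.3] zmed 55.2 rect [ 519.3 -351.8   56.    57.5   50.2] circ [ 518.7 -351.4   31.7]
orange 321 mean [513.3 412.3 113.7] zmed 113.9 rect [516.3 409.2  19.   19.1  50.2] circ [516.8 407.9  11. ]
```

```bash
python3 -c "
from plant import r
print(r.sign_off())"
```

```text
the job is handed in; nothing more can be done
None
```

The job is handed in, with my checks showing both runners dabbed, the brush hung back, the one clip flat and centred across the runners, and the cover level on the pot; however, the clip came off the slide and was re-laid after the cover was on (knocked aside, I think, though my re-centring grip may have moved it), and I viewed 15 pictures, one over the limit of 14.

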